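Stack the cleaning baskets and hold them over the ultrasonic bath

ROBOT

A 6-joint arm with a two-finger parallel gripper is mounted at the origin on a cart in front of the work surface, level with it; the furniture and walls round the work are solid. World frame = base frame: x ahead of the robot, y to its left, z up, the work surface at z = 0. Lengths are in mm, angles in rad, forces in N, time in s.
With the tool pointing down it reaches from about 275 to 1000 mm from the base axis. Payload 8.4 kg.
Tool frame: the origin (TCP) lies on the mounting face of the last link; the fingertips stand 173 mm ahead of it and the grasp point (between the pads) lies 155 mm ahead of it; z points along the fingers, y is the direction in which the jaws open and shut (so a half turn about z gives the same grasp; the last joint's range is limited). The gripper opens to 85 mm and grips with 20 to 120 N. Pads are 22 mm wide; open, the fingers measure 114 mm over their backs; the gripper's body (76 mm by 85 mm) begins 54 mm behind the grasp point. The pads swing forward as they close: fully open they stand 13 mm farther back than shut.
Start: joints at [-1.252, 0.353, 1.633, -0, 1.155, -0.002], TCP at [197.078, -593.119, 404.681] pointing down, gripper open.
Joint ranges: [-2.63, 2.63], [-0.92, 2.1], [0.06, 2.66], [-1.3, 4.44], [0, 2.69], [-3.02, 3.02]. Speed limits (rad/s): [2.22, 2.22, 2.79, 3.14, 3.14, 3.14].

INTERFACE

Orientations are given as [roll, pitch, yaw] about the fixed x, y, z axes, in that order (R = Rz(yaw) Ry(pitch) Rx(roll)).
In Python, from rig import readout, imaging, ticket gives the robot as it stands.
- The arm moves only by the tool step_arm, never from a script. Its argument "deltas" is a list of rows, each an object with "translation": the shift along the tool's x, y, z in cm, a list of three; "rot": the turn, a rotation vector about the tool's x, y, z in rad, a list of three. In form: [{"translation": [x, y, z], "rot": [rx, ry, rz]}, ...]. A call has 1 to 8 rows; each row is the pose to reach, as a shift and turn from the pose commanded when the call began, along the tool's axes at that moment; what a row does not reach only later rows make up. A row lasts 1/8 s, in which the tool goes at most 62.5 mm and 10.7 degrees, less where a joint would pass 70% of its speed; a pose out of reach is approached as far as the arm can. A call with a gripper value outside its range is refused whole. "grip" is the closure in counts, from 0 (fully open) to 255 (shut), set as the call begins (left out, the last holds). The fingers move at their own pace and stop on an object; "squeeze" is the grip in N (left out, the last holds). Time passes only in rows, so rows that repeat a pose let the fingers close. It gives the time, the measured TCP pose, the force and the opening at its end, in the units of the state.
- readout.sense(): the state, without advancing time (a new reading comes with each control period).
- imaging.grab_frame(name): name is "scene" or "top"; returns a dict with "image" (480x640x3 uint8, red, green, blue), "camera_matrix" (3x3 intrinsics, pixels), "world_to_cam" (4x4, takes a point from world to camera coordinates). Camera axes: x right, y up, looking along -z (the intrinsics and any distortion apply to the point x, -y, -z); pixel columns grow to the right and rows downward; lengths in mm; the calibration is good to about 2 mm. A picture is of the moment at which its call begins. There is no depth.
- ticket.sign_off(): hands the job in, once; it reports no verdict.
The state is a dict: "clock": time; "qpos": joint angles; "qvel": joint speeds; "joint_efforts": joint torques, N m; "eef_pos": TCP position; "tcp_rot": TCP orientation; "contact_force": force on the tool from outside, world axes, zero at the start; "wrist_torque": the same for the moment, N m; "opening": opening from 0.0 (shut) to 1.0 (fully open).
Only numpy, scipy, OpenCV 4.12 (cv2) and the standard library are available. Lean on these libraries where they do the work, as an engineer would, in place of code of your own. Each camera call takes 0.05 s, during which the arm holds its last target.

TASK

Get the basket stack ready for the ultrasonic bath: slip the loose wire basket over the carrier's spindle so that it sits right down on the carrier's own basket, then put the cover over the spindle on top of it. Then take the carrier by the bare top of its spindle, lift the whole stack and hold it level and still over the middle of the bath's open tank, its underside about 5 cm above the rim. Keep it level on the way, with all four rings still in their baskets, and finish while holding it there: do not dip it, put it down or let go.

Things in the scene. Friction and masses are not known exactly. Their poses are not given: they have to be found in the camera images.
- carrier_foot (a point): Carrier, loose: open round steel wire basket (62 mm across, 14 mm high) with a fixed round spindle up from its middle, 10 mm thick, top 62 mm above the underside, its end rounded like a ball; hub 17 mm wide round its foot, level with the rim. About 180 g; two finger rings lie loose in it. Point: centre of the underside; z up along the spindle.
- carrier_grip (a point): Point on the spindle's axis 48 mm above the carrier's underside, in its ribbed part to hold (10 mm thick, 38 to 56 mm above the underside). With basket and cover on, the pile's top is 36 mm above the underside, so 26 mm of spindle stand clear.
- basket_center (a point): Loose basket: like the carrier's but without spindle, 62 mm across, 14 mm high, about 60 g, open at the top; its hub (17 mm, as high as the basket) has a bore of 13 mm right through. Two finger rings lie loose in it. Stands upright on the worktop. Point: on its axis, 7 mm above its underside; z up. Seated, it is 21 mm above the carrier's underside.
- cover_center (a point): Cover: flat round steel wire lid with six spokes, 62 mm across, only 8 mm high, about 50 g, with a bore of 13 mm through its hub. Lies right way up (wire side up) on the worktop. Point: on its axis, 4 mm above its underside; z up. Seated on the basket, it is 32 mm above the carrier's underside.
- bath_mouth (a point): Ultrasonic bath: white box 134 mm deep, 160 mm wide, 111 mm high, with dial and switch on its front, fixed to the worktop; its empty open steel tank is 107 x 133 mm inside. This point is the centre of the tank's mouth, level with its rim; x points from the front to the back, z up.
- bath: The bath as a whole; its origin is the centre of its underside, its axes as for bath_mouth.
- carrier: The carrier as a whole, origin and axes as for carrier_foot.
- basket: The loose basket as a whole; origin at the centre of its underside, z up along its axis.
- cover: The cover as a whole; origin at the centre of its underside, z up along its axis.
- ring_0: Finger ring, band 19 mm in diameter and 4.5 mm wide, lying flat in the carrier's basket. Origin: centre of its underside.
- ring_1: Like ring_0, also in the carrier's basket.
- ring_2: Like ring_0, in the loose basket.
- ring_3: Like ring_0, in the loose basket.
Mind the look-alikes: they are no part of the job. What is shaped like the basket but red is not meant.

How it is judged:
By the outcome, as a careful person would: the job done as asked, in the order asked, and still so for the second after the job is handed in, while the arm keeps its last pose, push and grip.
It also fails if it takes over 64 s, if anything falls off the work surface, if the arm or the gripper's body presses on something with over 40 N, if the wrist force passes 120 N, or if a joint passes its speed limit or range.

## Working session

There is one attempt and no reset: what is moved stays moved. The work goes in short steps, Python scripts to look and compute and a tool call to move; the robot and the scene stay as the last step left them, time stands still between calls to the robot, and variables do not carry over. Pictures are saved under pics/ and viewed, and the job is handed in when it is done.

Besides the shell and the picture viewer there is one more tool, called after "Emit:" by a JSON object that holds its "op" and its "data". step_arm: Moves the arm, as the interface text tells. Its arguments: {"type":"object","properties":{"deltas":{"type":"array","items":{"type":"object","properties":{"translation":{"type":"array","items":{"type":"number"}},"rot":{"type":"array","items":{"type":"number"}}}}},"grip":{"type":"number"},"squeeze":{"type":"number"}},"required":["deltas"]}

```bash
ls; mkdir -p pics
python3 - <<'E'
from rig import readout, imaging
import cv2, numpy as np
print(readout.sense())
for n in ("scene","top"):
    f=imaging.grab_frame(n)
    cv2.imwrite(f"pics/{n}0.png",f["image"][:,:,::-1])
    print(n,f["camera_matrix"],np.round(f["world_to_cam"],4).tolist(),[k for k in f])
    np.savez(f"{n}0.npz",**{k:np.array(v) for k,v in f.items()})
E
```

```text
pics
{'clock': 0.0, 'qpos': array([-1.25240674e+00,  3.53628729e-01,  1.63413038e+00,  6.52383256e-06,
        1.15519849e+00, -2.38041233e-03]), 'qvel': array([-8.14242806e-05,  1.46373139e-05,  2.76066358e-03, -1.59649995e-03,
        4.47514007e-04,  2.05895985e-04]), 'joint_efforts': array([ 2.03686413e-04, -6.05246830e+01, -3.42067766e+01, -4.51139840e-05,
        9.37761128e-03, -1.23111795e-05]), 'eef_pos': array([ 196.99971149, -592.89271513,  403.9752533 ]), 'tcp_rot': array([-3.14022772e+00, -9.21401073e-06,  3.20767352e-01]), 'contact_force': array([1.03087474, 0.90369302, 0.70224127]), 'wrist_torque': array([-0.01866804, -0.02819393,  0.04131568]), 'opening': 0.9997904514333937}
scene [[464.3898705    0.         320.39636841]
 [  0.         464.3898705  239.75806189]
 [  0.           0.           1.        ]] [[-0.498, -0.8671, 0.0098, 357.709], [0.5662, -0.3166, 0.761, -350.5701], [-0.6568, 0.3845, 0.6486, -595.1357], [0.0, 0.0, 0.0, 1.0]] ['image', 'camera_matrix', 'world_to_cam']
top [[617.3258107    0.         319.48116281]
 [  0.         617.3258107  237.89357275]
 [  0.           0.           1.        ]] [[0.0057, -0.9999, -0.0139, 95.3532], [0.9958, 0.0044, 0.0913, -564.4915], [-0.0912, -0.0143, 0.9957, -1326.3279], [0.0, 0.0, 0.0, 1.0]] ['image', 'camera_matrix', 'world_to_cam']
```

View pics/scene0.png

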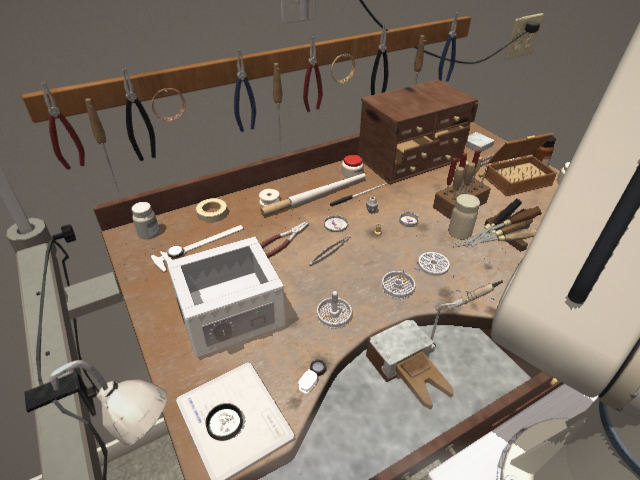

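View pics/top0.png

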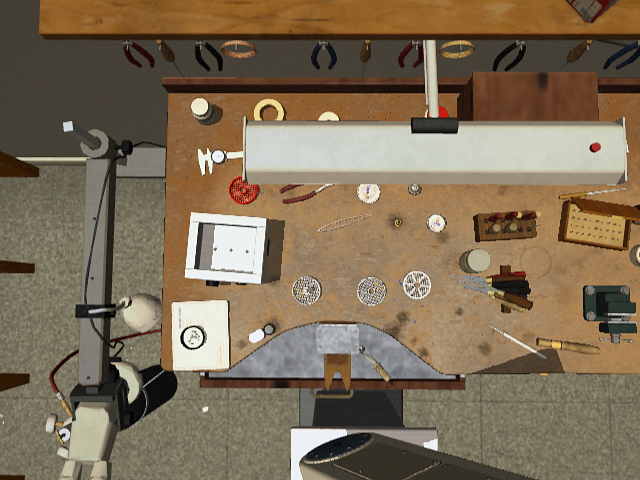

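The scene view shows the carrier with its spindle at about (334,311), the loose basket at (398,284), the cover at (433,263) and the bath at (228,295). In the top view they are at (307,290), (371,291), (417,285) and (228,248). The red look-alike is at (244,190) in the top view. Next I'll zoom in and measure.

```bash
cat > h.py <<'E'
import numpy as np, cv2
def load(n): 
    d=np.load(n); return d["image"],d["camera_matrix"],d["world_to_cam"]
def ray(uv,K,W):
    R=W[:3,:3];t=W[:3,3]
    p=np.array([(uv[0]-K[0,2])/K[0,0],-(uv[1]-K[1,2])/K[1,1],-1.0])
    return -R.T@t, R.T@p
def onplane(uv,K,W,z):
    o,d=ray(uv,K,W); return o+d*(z-o[2])/d[2]
def proj(P,K,W):
    c=W[:3,:3]@np.asarray(P,float)+W[:3,3]
    return np.array([K[0,0]*c[0]/-c[2]+K[0,2],K[1,1]*-c[1]/-c[2]+K[1,2]])
E
python3 - <<'E'
from h import *
im,K,W=load("top0.npz")
c=im[240:330,180:450]; a=cv2.resize(c[:,:,::-1],None,fx=2.9,fy=2.9,interpolation=cv2.INTER_CUBIC)
c=im[255:325,280:445]; a=cv2.resize(c[:,:,::-1],None,fx=4.8,fy=4.8,interpolation=cv2.INTER_CUBIC);cv2.imwrite("pics/topz.png",a)
im,K,W=load("scene0.npz")
c=im[240:335,305:465]; a=cv2.resize(c[:,:,::-1],None,fx=5,fy=5,interpolation=cv2.INTER_CUBIC);cv2.imwrite("pics/scz.png",a)
E
```

```text
(no output)
```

View pics/topz.png

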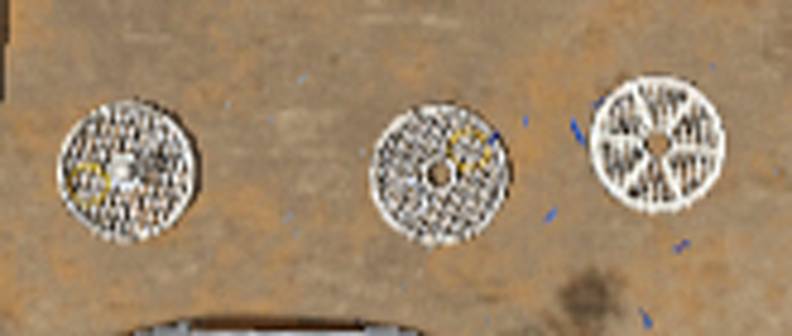

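View pics/scz.png

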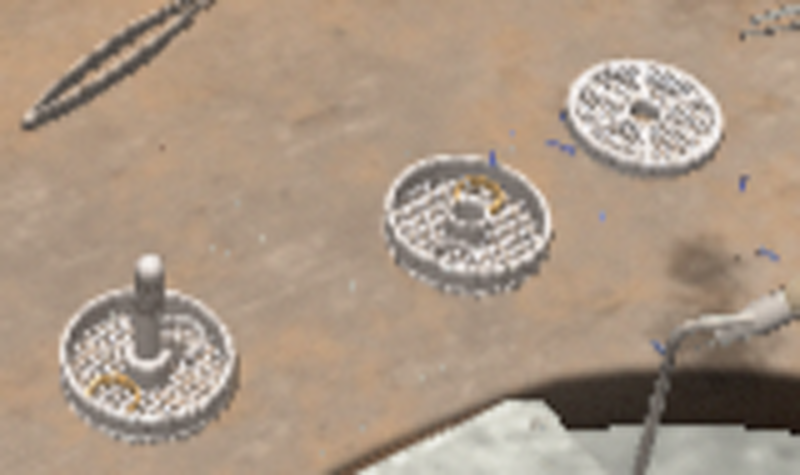

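```bash
cat >> h.py <<'E'
from scipy.optimize import least_squares
def disc(im,K,W,uv,zr,r=31,half=26,thr=None):
    """outline of a pale disc near uv: bright low-sat mask, hull, pixel->plane z, circle of fixed r."""
    u0,v0=int(uv[0])-half,int(uv[1])-half
    c=im[v0:v0+2*half,u0:u0+2*half]
    c4=cv2.resize(c,None,fx=4,fy=4,interpolation=cv2.INTER_CUBIC)
    hsv=cv2.cvtColor(c4,cv2.COLOR_RGB2HSV)
    m=((hsv[...,1]<55)&(hsv[...,2]>(thr or 150))).astype(np.uint8)*255
    m=cv2.morphologyEx(m,cv2.MORPH_CLOSE,np.ones((25,25)))
    m=cv2.morphologyEx(m,cv2.MORPH_OPEN,np.ones((25,25)))
    cs,_=cv2.findContours(m,cv2.RETR_EXTERNAL,cv2.CHAIN_APPROX_NONE)
    ct=max(cs,key=cv2.contourArea); h=ct[:,0,:].astype(float)
    px=(h+0.5)/4-0.5+[u0,v0]
    return px,m,c4
def fitc(P):
    f=lambda q:np.hypot(P[:,0]-q[0],P[:,1]-q[1])-q[2]
    s=least_squares(f,[*P[:,:2].mean(0),31],loss="soft_l1",f_scale=1.0)
    return s.x,np.sqrt(np.mean(f(s.x)**2))
E
python3 - <<'E'
from h import *
im,K,W=load("top0.npz")
out=[]
for n,uv,z in (("carrier",(307,290),14),("basket",(371,291),14),("cover",(417,285),8)):
    px,m,c4=disc(im,K,W,uv,z)
    P=np.array([onplane(p,K,W,z) for p in px]); q,e=fitc(P); print("top",n,np.round(q,1),round(e,2),px.mean(0))
    cv2.polylines(c4,[np.int32((px-[int(uv[0])-26,int(uv[1])-26]+.5)*4)],True,(255,0,0)); out.append(c4)
cv2.imwrite("pics/fit.png",np.hstack(out)[:,:,::-1])
im,K,W=load("scene0.npz"); out=[]
for n,uv,z in (("carrier",(334,311),14),("basket",(398,284),14),("cover",(433,263),8)):
    px,m,c4=disc(im,K,W,uv,z,thr=120)
    P=np.array([onplane(p,K,W,z) for p in px]); q,e=fitc(P); print("scene",n,np.round(q,1),round(e,2))
    cv2.polylines(c4,[np.int32((px-[int(uv[0])-26,int(uv[1])-26]+.5)*4)],True,(255,0,0)); out.append(c4)
cv2.imwrite("pics/fit2.png",np.hstack(out)[:,:,::-1])
E
```

```text
top carrier [449.4 127.8  30.9] 0.42 [305.675      290.26231343]
top basket [449.  -14.6  31.3] 0.62 [371.13071429 290.70214286]
top cover [ 463.6 -115.5   31.1] 0.43 [416.19826284 284.47243202]
scene carrier [445.9 128.8  36.2] 3.77
scene basket [445.3 -12.9  37.1] 4.3
scene cover [ 462.4 -113.8   35.4] 3.06
```

View pics/fit.png

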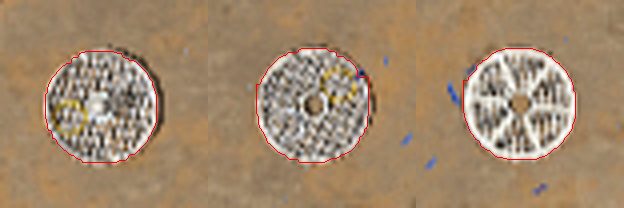

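View pics/fit2.png

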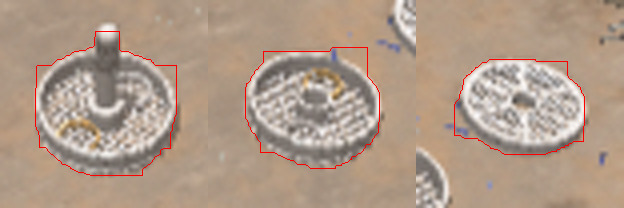

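Run:
```python
from h import *
im,K,W=load("scene0.npz")
print("tip scene @z59",onplane((334.8,292),K,W,59), "proj carrier tip",proj([449.4,127.8,62],K,W))
for n,uv in(("bath",(1,1)),): 
  pass
t,Kt,Wt=load("top0.npz")
print("top tip proj",proj([449.4,127.8,62],Kt,Wt), [proj(p,K,W).round(1).tolist() for p in ([449.4,127.8,14],[449,-14.6,14],[463.6,-115.5,8])])
cv2.imwrite("pics/bt.png",cv2.resize(t[200:300,175:290][:,:,::-1],None,fx=5.5,fy=5.5,interpolation=cv2.INTER_CUBIC))
cv2.imwrite("pics/bs.png",cv2.resize(im[225:360,155:300][:,:,::-1],None,fx=4.4,fy=4.4,interpolation=cv2.INTER_CUBIC))
```

```text
tip scene @z59 [450.37290929 125.76847469  59.        ] proj carrier tip [334.13705125 291.58814255]
top tip proj [304.97896478 290.1846208 ] [[333.4, 310.0], [397.3, 282.2], [432.7, 262.2]]
```

View pics/bt.png

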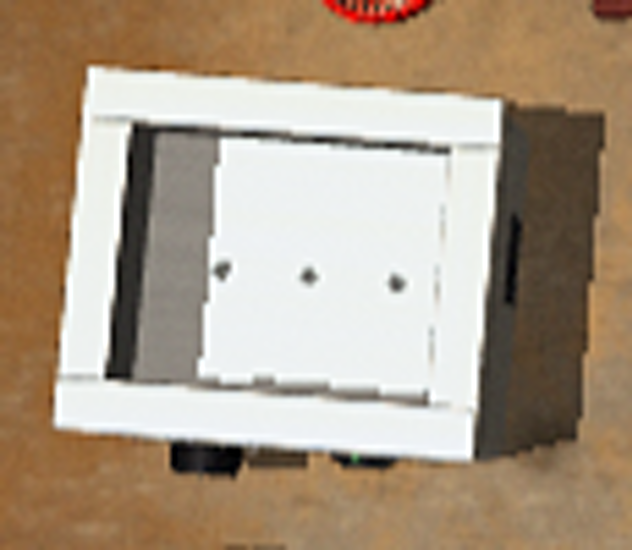

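View pics/bs.png

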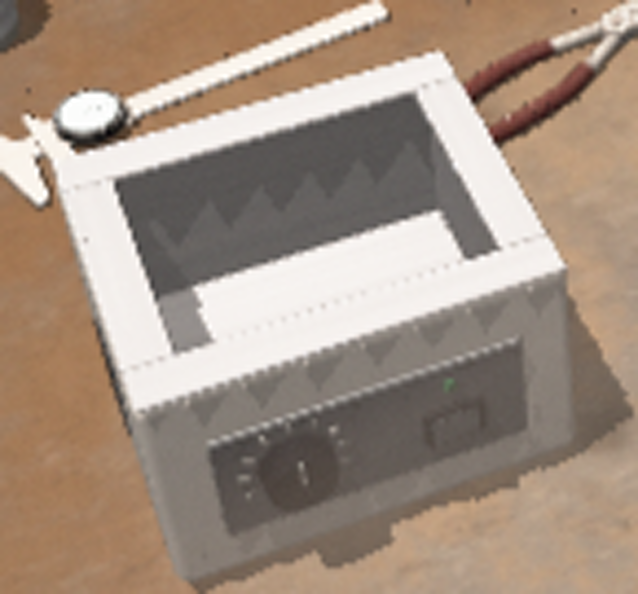

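Run:
```python
from h import *
for n,cs,s,o in (("top0.npz",[(90,67),(505,99),(474,461),(55,428)],5.5,(175,200)),("scene0.npz",[(62,187),(445,52),(566,268),(135,408)],4.4,(155,225))):
    im,K,W=load(n)
    P=np.array([onplane(((c[0]+.5)/s-.5+o[0],(c[1]+.5)/s-.5+o[1]),K,W,111)[:2] for c in cs])
    print(n,P.round(1).tolist(),P.mean(0).round(1),"sides",[np.linalg.norm(P[i]-P[(i+1)%4]).round(1) for i in range(4)])
    d=(P[0]-P[3])+(P[1]-P[2]); print("yaw",np.arctan2(d[1],d[0]))
```

```text
top0.npz [[609.3, 363.1], [597.8, 206.7], [462.4, 216.4], [473.8, 372.8]] [535.8 289.8] sides [np.float64(156.8), np.float64(135.8), np.float64(156.8), np.float64(135.9)]
yaw -0.07145910691536678
scene0.npz [[593.2, 364.2], [595.6, 205.8], [462.0, 217.0], [474.6, 373.2]] [531.3 290. ] sides [np.float64(158.4), np.float64(134.1), np.float64(156.7), np.float64(118.9)]
yaw -0.07987896038579029
```

Run:
```python
from h import *
im,K,W=load("top0.npz"); s,Ks,Ws=load("scene0.npz")
for z in (200,300,400,500,600,700,800,900):
    a=onplane((247,185),K,W,z);b=onplane((247,122),K,W,z);c=onplane((625,185),K,W,z);print(z,a.round(),b.round(),c.round(),proj(a,Ks,Ws).round(),proj(c,Ks,Ws).round())
```

```text
200 [650. 236. 200.] [774. 238. 200.] [ 652. -488.  200.] [223. 185.] [517. 100.]
300 [632. 223. 300.] [746. 225. 300.] [ 634. -439.  300.] [227. 135.] [521.  63.]
400 [614. 209. 400.] [717. 211. 400.] [ 616. -391.  400.] [232.  74.] [526.  17.]
500 [596. 196. 500.] [689. 197. 500.] [ 598. -343.  500.] [238.  -2.] [532. -39.]
600 [579. 182. 600.] [660. 184. 600.] [ 580. -294.  600.] [246. -99.] [ 539. -110.]
700 [561. 169. 700.] [632. 170. 700.] [ 562. -246.  700.] [ 256. -226.] [ 549. -204.]
800 [543. 156. 800.] [604. 157. 800.] [ 544. -198.  800.] [ 271. -403.] [ 563. -333.]
900 [525. 142. 900.] [575. 143. 900.] [ 526. -150.  900.] [ 292. -664.] [ 583. -522.]
```

```bash
cat > go.py <<'E'
import sys,numpy as np
from rig import readout
from scipy.spatial.transform import Rotation as Rn
s=readout.sense(); p=s["eef_pos"]; R=Rn.from_euler("xyz",s["tcp_rot"])
def go(t,yaw):
    d=R.inv().apply(np.array(t)-p)/10
    rv=(R.inv()*Rn.from_euler("xyz",[np.pi,0,yaw])).as_rotvec()
    print("trans cm",d.round(3),"rot",rv.round(4))
if __name__=="__main__":
    a=[float(x) for x in sys.argv[1:]]
    print("t",round(float(s["clock"]),2),"pos",p.round(2),"rpy",s["tcp_rot"].round(4),"F",s["contact_force"].round(1),"open",round(float(s["opening"]),4),"q",s["qpos"].round(2)); 
    if len(a)==4: go(a[:3],a[3])
E
python3 go.py 449.4 127.8 260 0
```

```text
t 0.1 pos [ 197.   -592.93  404.05] rpy [-3.1404  0.      0.3208] F [0.6 0.2 0.1] open 0.9958 q [-1.25  0.35  1.63 -0.    1.16 -0.  ]
trans cm [ 46.677 -60.422  14.477] rot [-1.200e-03  2.000e-04  3.208e-01]
```

Emit:
{"op": "step_arm", "data": {"deltas": [{"translation": [6,-7.5,1],"rot": [0,0,0.05]},{"translation": [12,-15,2],"rot": [0,0,0.1]},{"translation": [17,-22,3],"rot": [0,0,0.15]},{"translation": [22,-28,4],"rot": [0,0,0.2]},{"translation": [27,-35,5],"rot": [0,0,0.25]},{"translation": [31,-40,6],"rot": [0,0,0.28]},{"translation": [35,-46,7],"rot": [0,0,0.3]},{"translation": [39,-51,8],"rot": [0,0,0.32]}], "grip": 0, "squeeze": 20}}

```text
clock: 1.1
eef_pos: [360.1, -122.4, 345.1]
tcp_rot: [3.141, -0.001, -0.0]
contact_force: [-0.2, 0.5, 0.4]
opening: 1.0
```

```bash
python3 go.py 449.4 127.8 260 0
```

```text
t 1.1 pos [ 360.08 -122.39  345.06] rpy [ 3.1413e+00 -7.0000e-04 -3.0000e-04] F [-0.2  0.5  0.4] open 0.9999 q [-0.33  0.04  2.18 -0.    0.92  1.24]
trans cm [  8.919 -25.024   8.505] rot [ 0.0003 -0.0007 -0.0003]
```

Emit:
{"op": "step_arm", "data": {"deltas": [{"translation": [2,-5.5,1.5],"rot": [0,0,0]},{"translation": [4,-11,3],"rot": [0,0,0]},{"translation": [6,-16.5,4.5],"rot": [0,0,0]},{"translation": [7.8,-22,6.5],"rot": [0,0,0]},{"translation": [8.9,-25.0,8.5],"rot": [0,-0.0007,0]},{"translation": [8.9,-25.0,8.5],"rot": [0,-0.0007,0]}]}}

```text
clock: 1.85
eef_pos: [448.7, 127.5, 258.7]
tcp_rot: [3.141, 0.003, 0.004]
contact_force: [-0.7, -0.0, 0.3]
opening: 0.999
```

```bash
python3 go.py 449.4 127.8 193 0;python3 - <<'E'
from rig import imaging
import cv2
f=imaging.grab_frame("scene"); cv2.imwrite("pics/s1.png",f["image"][200:350,230:430,::-1].repeat(4,0).repeat(4,1))
E
```

```text
t 1.85 pos [448.72 127.55 258.74] rpy [3.1411e+00 2.8000e-03 3.9000e-03] F [-0.7 -0.   0.3] open 0.9991 q [0.27 0.32 2.09 0.   0.74 1.84]
trans cm [ 0.087 -0.028  6.574] rot [0.0005 0.0028 0.0039]
```

View pics/s1.png

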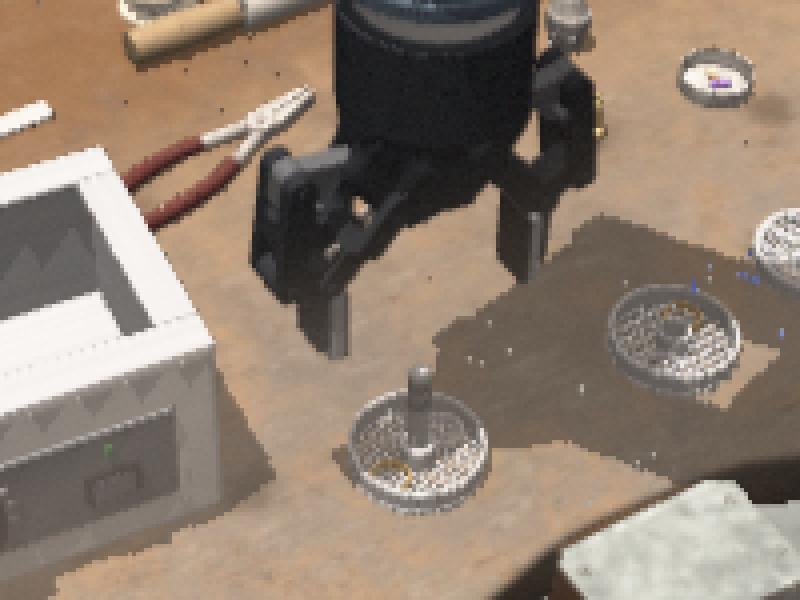

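Emit:
{"op": "step_arm", "data": {"deltas": [{"translation": [0.07,0,0],"rot": [0,0.0028,0.0039]},{"translation": [0.07,0,0.5],"rot": [0,0.0028,0.0039]},{"translation": [0.07,0,2.5],"rot": [0,0.0028,0.0039]},{"translation": [0.07,0,4.5],"rot": [0,0.0028,0.0039]},{"translation": [0.07,0,6],"rot": [0,0.0028,0.0039]},{"translation": [0.07,0,6.5],"rot": [0,0.0028,0.0039]}], "grip": 135}}

```text
clock: 2.65
eef_pos: [449.2, 125.4, 194.5]
tcp_rot: [3.141, -0.001, -0.004]
contact_force: [0.2, 0.3, 0.3]
opening: 0.473
```

```bash
python3 go.py 449.4 127.8 193 0;python3 - <<'E'
from rig import imaging
import cv2
f=imaging.grab_frame("scene"); cv2.imwrite("pics/s2.png",f["image"][200:350,230:430,::-1].repeat(4,0).repeat(4,1))
E
```

```text
t 2.65 pos [449.15 125.36 194.5 ] rpy [ 3.1413e+00 -1.1000e-03 -3.8000e-03] F [0.2 0.3 0.3] open 0.473 q [ 0.27  0.44  2.12 -0.    0.58  1.84]
trans cm [ 0.024 -0.244  0.15 ] rot [ 0.0003 -0.0011 -0.0038]
```

View pics/s2.png

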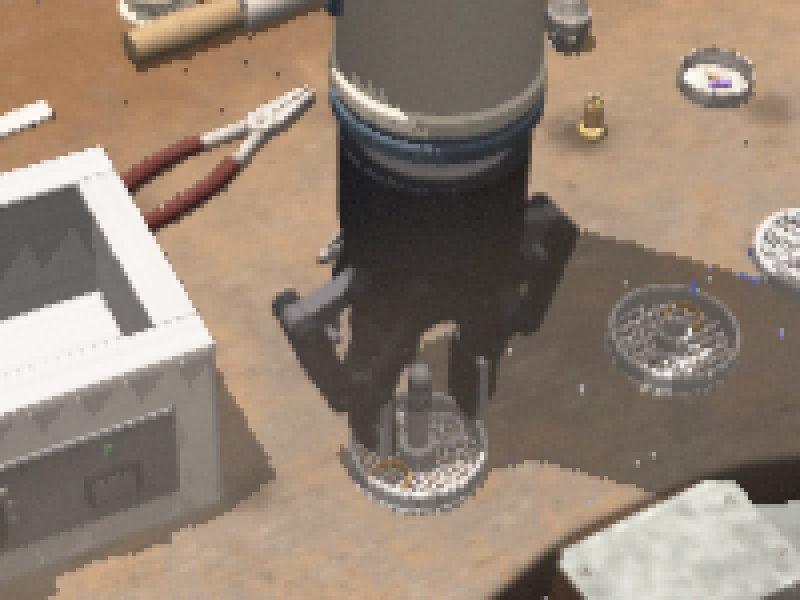

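```bash
python3 go.py 449.4 127.8 193 0; python3 -c "
from rig import readout; print(readout.sense()['qvel'].round(4))"
```

```text
t 2.7 pos [449.17 125.46 194.37] rpy [ 3.1413e+00 -1.0000e-03 -3.7000e-03] F [-0.4 -0.1 -0.5] open 0.4679 q [ 0.27  0.44  2.12 -0.    0.58  1.84]
trans cm [ 0.022 -0.234  0.137] rot [ 0.0003 -0.001  -0.0037]
[ 0.0046 -0.0189 -0.0054  0.0003  0.0236  0.0011]
```

Emit:
{"op": "step_arm", "data": {"deltas": [{"translation": [0,0,0],"rot": [0,0,0]},{"translation": [0,0,0],"rot": [0,0,0]}]}}

```text
clock: 2.95
eef_pos: [449.6, 125.9, 195.7]
tcp_rot: [-3.141, -0.003, -0.003]
contact_force: [-0.6, 0.0, 0.0]
opening: 0.473
```

```bash
python3 go.py 449.4 127.8 193 0; python3 -c "
from rig import readout; print(readout.sense()['qvel'].round(4))"
```

```text
t 2.95 pos [449.64 125.87 195.66] rpy [-3.1414e+00 -3.0000e-03 -3.1000e-03] F [-0.6  0.   0. ] open 0.4727 q [ 0.27  0.44  2.12 -0.    0.59  1.84]
trans cm [-0.025 -0.193  0.265] rot [-0.0002 -0.003  -0.0031]
[-0.0014 -0.0012  0.001   0.0005 -0.0006 -0.0002]
```

Emit:
{"op": "step_arm", "data": {"deltas": [{"translation": [-0.02,-0.19,0.25],"rot": [0,-0.003,-0.003]},{"translation": [-0.02,-0.19,0.25],"rot": [0,-0.003,-0.003]},{"translation": [-0.02,-0.19,0.25],"rot": [0,-0.003,-0.003]}], "grip": 230, "squeeze": 20}}

```text
clock: 3.32
eef_pos: [449.2, 127.8, 192.7]
tcp_rot: [-3.141, 0.001, -0.0]
contact_force: [-0.1, 1.2, 0.3]
opening: 0.107
```

Emit:
{"op": "step_arm", "data": {"deltas": [{"translation": [0,0,0],"rot": [0,0,0]},{"translation": [0,0,0],"rot": [0,0,0]},{"translation": [0,0,0],"rot": [0,0,0]}]}}

```text
clock: 3.7
eef_pos: [449.2, 127.8, 192.7]
tcp_rot: [-3.141, 0.001, -0.0]
contact_force: [-1.0, 2.1, 3.0]
opening: 0.108
```

```bash
python3 go.py 449.4 127.8 193 0
python3 - <<'E'
from rig import imaging
import cv2
f=imaging.grab_frame("scene"); cv2.imwrite("pics/s3.png",f["image"][200:350,230:430,::-1].repeat(4,0).repeat(4,1))
E
```

```text
t 3.7 pos [449.24 127.79 192.7 ] rpy [-3.1415e+00  8.0000e-04 -2.0000e-04] F [-1.   2.1  3. ] open 0.1082 q [0.27 0.44 2.11 0.   0.58 1.84]
trans cm [ 0.016 -0.001 -0.03 ] rot [-0.0001  0.0008 -0.0002]
```

View pics/s3.png

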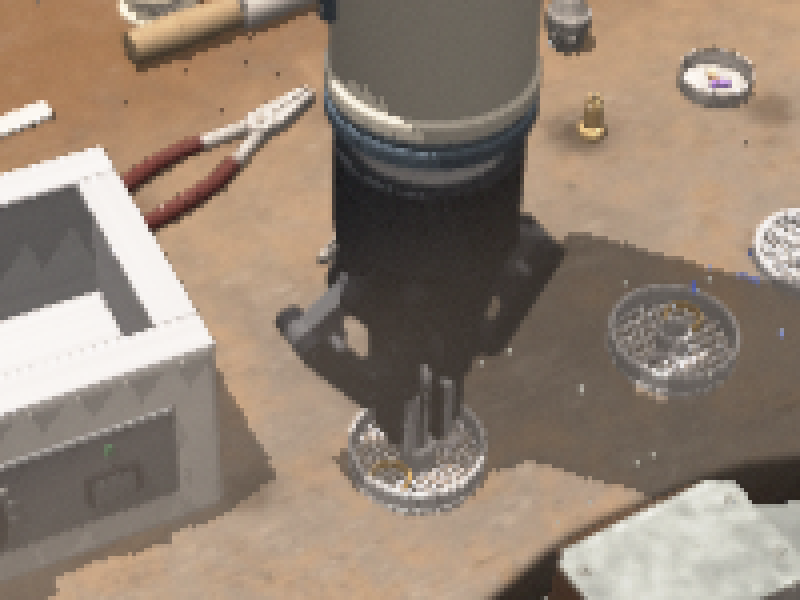

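Emit:
{"op": "step_arm", "data": {"deltas": [{"translation": [0,0,0],"rot": [0,0,0]},{"translation": [0,0,0],"rot": [0,0,0]},{"translation": [0,0,0],"rot": [0,0,-0.17]},{"translation": [0,0,0],"rot": [0,0,-0.35]},{"translation": [0,0,0],"rot": [0,0,-0.53]},{"translation": [0,0,0],"rot": [0,0,-0.71]},{"translation": [0,0,0],"rot": [0,0,-0.89]},{"translation": [0,0,0],"rot": [0,0,-1.07]}], "grip": 135}}

```text
clock: 4.75
eef_pos: [449.2, 127.6, 192.6]
tcp_rot: [-3.141, 0.001, 1.076]
contact_force: [-0.5, 0.0, 0.3]
opening: 0.47
```

Emit:
{"op": "step_arm", "data": {"deltas": [{"translation": [0,0,0],"rot": [0,0,-0.18]},{"translation": [0,0,0],"rot": [0,0,-0.36]},{"translation": [0,0,0],"rot": [0,0,-0.5]},{"translation": [0,0,0],"rot": [0,0,-0.5]},{"translation": [0,0,0],"rot": [0,0,-0.5]}]}}

```text
clock: 5.38
eef_pos: [449.2, 127.7, 192.6]
tcp_rot: [-3.141, 0.0, 1.567]
contact_force: [-0.3, 0.3, 0.2]
opening: 0.469
```

```bash
python3 go.py 449.3 127.8 193 1.5708
```

```text
t 5.38 pos [449.18 127.67 192.6 ] rpy [-3.1406e+00  1.0000e-04  1.5668e+00] F [-0.3  0.3  0.2] open 0.4686 q [0.27 0.44 2.12 0.   0.58 0.28]
trans cm [ 0.013  0.012 -0.04 ] rot [-0.001   0.0001 -0.004 ]
```

Emit:
{"op": "step_arm", "data": {"deltas": [{"translation": [0.01,0.01,0],"rot": [-0.001,0,-0.004]},{"translation": [0.01,0.01,0],"rot": [-0.001,0,-0.004]},{"translation": [0.01,0.01,0],"rot": [-0.001,0,-0.004]},{"translation": [0.01,0.01,0],"rot": [-0.001,0,-0.004]},{"translation": [0.01,0.01,0],"rot": [-0.001,0,-0.004]}], "grip": 230}}

```text
clock: 6.0
eef_pos: [449.2, 127.8, 192.6]
tcp_rot: [-3.142, 0.0, 1.574]
contact_force: [-0.4, 0.9, 0.1]
opening: 0.115
```

```bash
python3 go.py 449.3 127.8 193 1.5708
```

```text
t 6.0 pos [449.22 127.82 192.6 ] rpy [-3.1415  0.      1.5738] F [-0.4  0.9  0.1] open 0.1153 q [ 0.27  0.44  2.12 -0.    0.58  0.27]
trans cm [-0.002  0.008 -0.04 ] rot [-0.0001  0.      0.003 ]
```

Emit:
{"op": "step_arm", "data": {"deltas": [{"translation": [0,0,0],"rot": [0,0,0]},{"translation": [0,0,0],"rot": [0,0,0.003]},{"translation": [0,0,-3],"rot": [0,0,0.003]},{"translation": [0,0,-7],"rot": [0,0,0.003]},{"translation": [-2,0,-9],"rot": [0,0,0.003]},{"translation": [-7,0,-9],"rot": [0,0,0.003]},{"translation": [-12,0,-9],"rot": [0,0,0.003]},{"translation": [-14.24,0,-9],"rot": [0,0,0.003]}], "grip": 100}}

```text
clock: 7.0
eef_pos: [449.5, -16.5, 282.8]
tcp_rot: [3.141, 0.0, 1.569]
contact_force: [0.1, -0.1, -0.8]
opening: 0.605
```

Emit:
{"op": "step_arm", "data": {"deltas": [{"translation": [0,0,0],"rot": [0,0,0]},{"translation": [0,0,0],"rot": [0,0,0]}], "grip": 30}}

```text
clock: 7.25
eef_pos: [449.7, -14.2, 282.6]
tcp_rot: [3.141, -0.0, 1.57]
contact_force: [0.5, 0.6, 0.2]
opening: 0.888
```

```bash
python3 go.py 449.2 -14.6 210 1.5708
python3 - <<'E'
from rig import imaging
from h import *
for n in("top","scene"):
    f=imaging.grab_frame(n); np.savez(n+"1.npz",**f)
    cv2.imwrite("pics/%s4.png"%n,f["image"][200:350,230:430,::-1].repeat(4,0).repeat(4,1))
im,K,W=load("top1.npz")
px,m,c4=disc(im,K,W,(307,290),14);q,e=fitc(np.array([onplane(p,K,W,14) for p in px]));print(q,e)
E
```

```text
t 7.25 pos [449.75 -14.17 282.65] rpy [ 3.1415e+00 -2.0000e-04  1.5705e+00] F [0.5 0.6 0.2] open 0.8875 q [-0.03  0.25  2.1   0.    0.78 -0.03]
trans cm [-0.044 -0.055  7.265] rot [ 0.0001 -0.0002 -0.0003]
[449.81069217 127.78168954  31.06044492] 0.49235194429284795
```

View pics/top4.png

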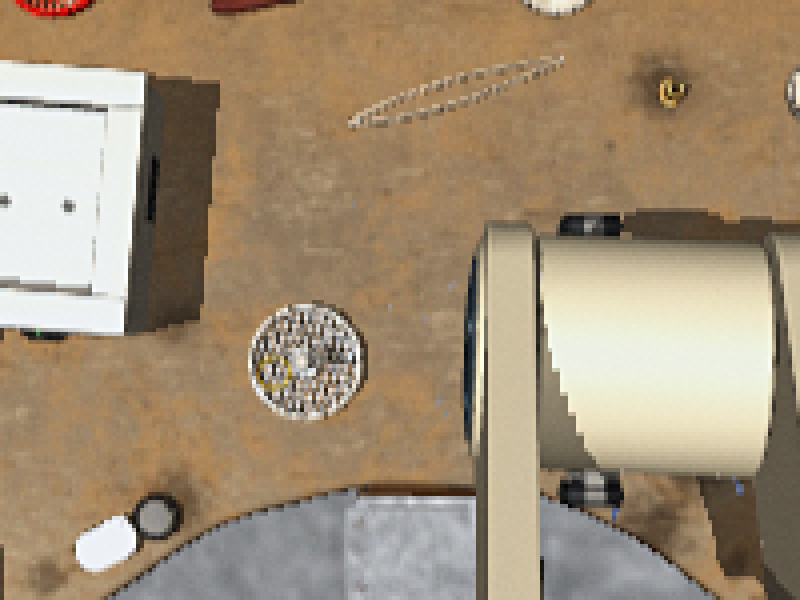

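View pics/scene4.png

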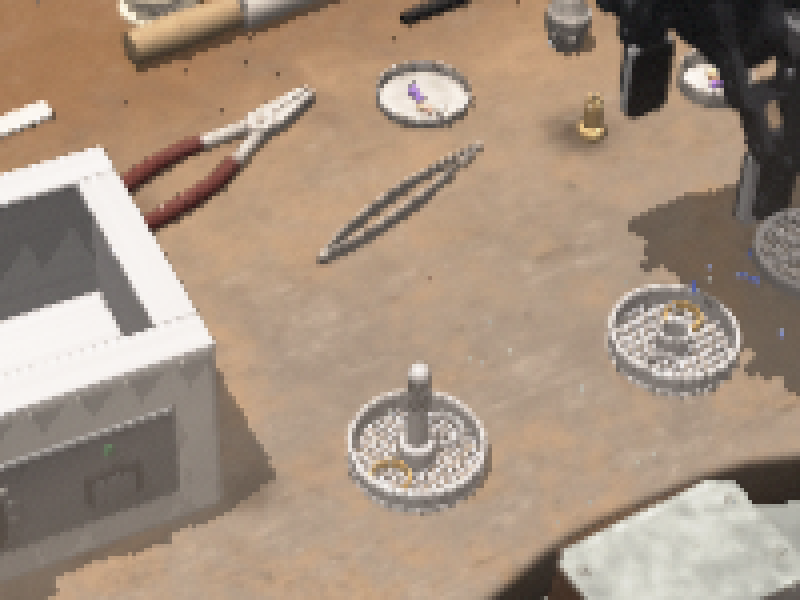

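Run:
```python
from h import *
im,K,W=load("scene1.npz")
c=im[190:265,375:445]; s=8
a=cv2.resize(c[:,:,::-1],None,fx=s,fy=s,interpolation=cv2.INTER_NEAREST)
x0,y0,z0=449.75,-14.17,282.65
for L,col in((157,(0,0,255)),(165,(0,255,0)),(173,(255,0,0))):
    for sx in(-1,1):
        pts=[proj([x0+sx*o,y0+dy,z0-L],K,W) for o,dy in((37.7,-11),(37.7,11),(52,11),(52,-11))]
        cv2.polylines(a,[np.int32((np.array(pts)-[375,190]+.5)*s)],True,col)
cv2.imwrite("pics/tip.png",a)
```

```text
(no output)
```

View pics/tip.png

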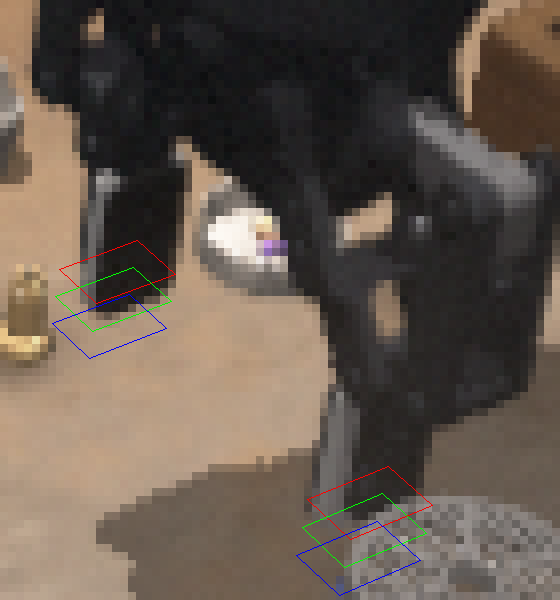

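Emit:
{"op": "step_arm", "data": {"deltas": [{"translation": [-0.04,-0.07,2],"rot": [0,0,0]},{"translation": [-0.04,-0.07,5],"rot": [0,0,0]},{"translation": [-0.04,-0.07,8],"rot": [0,0,0]},{"translation": [-0.04,-0.07,9.5],"rot": [0,0,0]},{"translation": [-0.04,-0.07,10.5],"rot": [0,0,0]},{"translation": [-0.04,-0.07,11],"rot": [0,0,0]},{"translation": [-0.04,-0.07,11],"rot": [0,0,0]},{"translation": [-0.04,-0.07,11],"rot": [0,0,0]}], "grip": 45}}

```text
clock: 8.35
eef_pos: [449.3, -15.0, 173.2]
tcp_rot: [3.141, 0.0, 1.571]
contact_force: [0.2, -0.2, 0.4]
opening: 0.826
```

```bash
python3 go.py 449 -14.6 170 1.5708
python3 - <<'E'
from rig import imaging
from h import *
for n in("scene",):
    f=imaging.grab_frame(n); np.savez(n+"2.npz",**f)
    cv2.imwrite("pics/%s5.png"%n,f["image"][220:320,340:460,::-1].repeat(6,0).repeat(6,1))
E
```

```text
t 8.35 pos [449.3  -15.   173.17] rpy [3.1405 0.     1.5709] F [ 0.2 -0.2  0.4] open 0.826 q [-0.04  0.47  2.16 -0.    0.52 -0.04]
trans cm [ 0.04  -0.03   0.317] rot [0.0011 0.     0.0001]
```

View pics/scene5.png

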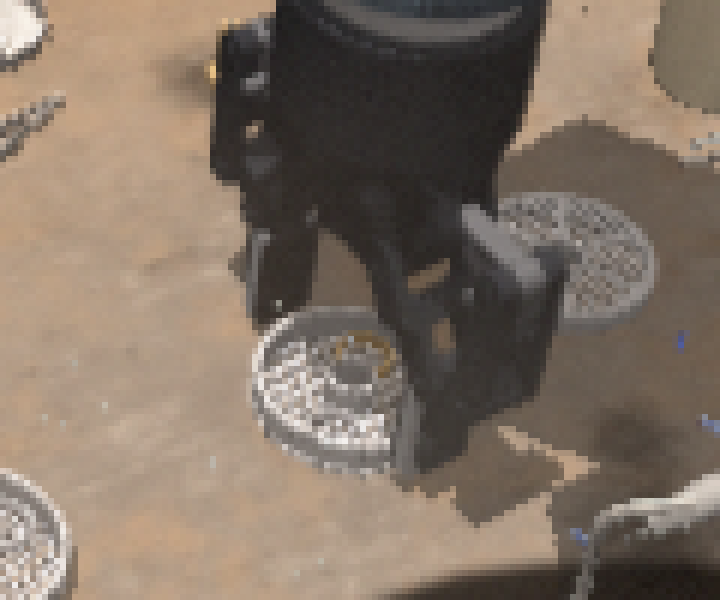

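Emit:
{"op": "step_arm", "data": {"deltas": [{"translation": [0.04,-0.03,0.3],"rot": [0.001,0,0]},{"translation": [0.04,-0.03,0.3],"rot": [0.001,0,0]},{"translation": [0.04,-0.03,0.3],"rot": [0.001,0,0]}]}}

```text
clock: 8.78
eef_pos: [448.7, -14.6, 169.6]
tcp_rot: [-3.141, 0.0, 1.571]
contact_force: [-0.2, 0.3, 0.7]
opening: 0.823
```

Emit:
{"op": "step_arm", "data": {"deltas": [{"translation": [0,0,0],"rot": [0,0,0]},{"translation": [0,0,0],"rot": [0,0,0]},{"translation": [0,0,0],"rot": [0,0,0]},{"translation": [0,0,0],"rot": [0,0,0]}], "grip": 100, "squeeze": 30}}

```text
clock: 9.28
eef_pos: [448.8, -14.6, 170.1]
tcp_rot: [-3.141, -0.0, 1.571]
contact_force: [-2.1, -0.5, 9.9]
opening: 0.72
```

```bash
python3 go.py 449 -14.6 170 1.5708
python3 - <<'E'
from rig import imaging
from h import *
for n in("scene",):
    f=imaging.grab_frame(n); np.savez(n+"3.npz",**f)
    cv2.imwrite("pics/%s6.png"%n,f["image"][220:320,340:460,::-1].repeat(6,0).repeat(6,1))
E
```

```text
t 9.28 pos [448.76 -14.58 170.13] rpy [-3.1408 -0.      1.5708] F [-2.1 -0.5  9.9] open 0.7205 q [-0.04  0.47  2.16 -0.    0.51 -0.04]
trans cm [-0.002  0.024  0.013] rot [-0.0008 -0.     -0.    ]
```

View pics/scene6.png

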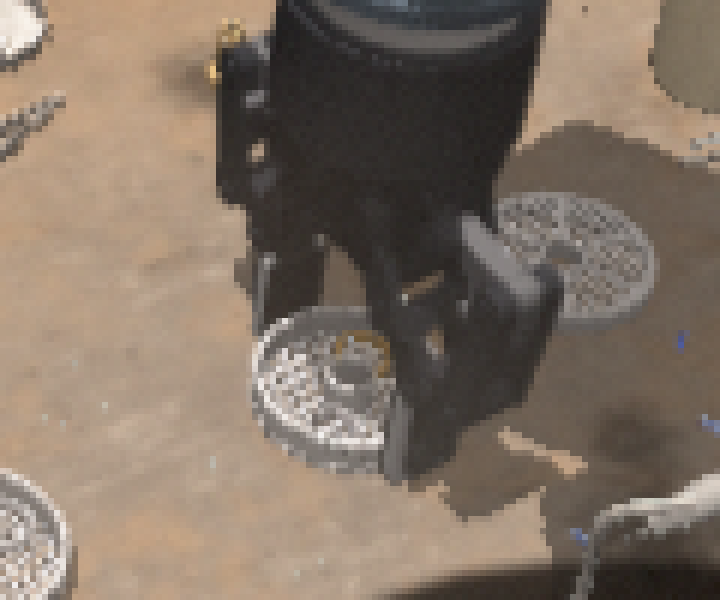

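Emit:
{"op": "step_arm", "data": {"deltas": [{"translation": [0,0,0],"rot": [0,0,0]},{"translation": [0,0,0],"rot": [0,0,0]},{"translation": [0,0,-0.25],"rot": [-0.001,0,0]},{"translation": [0,0,-0.25],"rot": [-0.001,0,0]}], "grip": 50}}

```text
clock: 9.82
eef_pos: [448.8, -14.6, 172.3]
tcp_rot: [3.141, 0.0, 1.571]
contact_force: [0.1, 0.5, 0.7]
opening: 0.805
```

Emit:
{"op": "step_arm", "data": {"deltas": [{"translation": [0,0,0],"rot": [0,0,0]},{"translation": [0,0,0],"rot": [0,0,0]},{"translation": [0,0,0],"rot": [0,0,0]},{"translation": [0,0,0],"rot": [0,0,0]}], "grip": 100}}

```text
clock: 10.32
eef_pos: [448.8, -14.6, 172.7]
tcp_rot: [3.141, -0.0, 1.571]
contact_force: [-2.6, 0.5, 12.9]
opening: 0.715
```

```bash
python3 go.py 449 -14.6 270 1.5708
```

```text
t 10.32 pos [448.79 -14.57 172.67] rpy [ 3.1413 -0.      1.5708] F [-2.6  0.5 12.9] open 0.7149 q [-0.04  0.47  2.16  0.    0.51 -0.04]
trans cm [-3.000e-03  2.400e-02 -9.733e+00] rot [ 0.0003 -0.      0.    ]
```

Emit:
{"op": "step_arm", "data": {"deltas": [{"translation": [0,0,-0.5],"rot": [0,0,0]},{"translation": [0,0,-2],"rot": [0,0,0]},{"translation": [0,0.02,-4],"rot": [0,0,0]},{"translation": [0,0.04,-6],"rot": [0,0,0]},{"translation": [0.2,0.04,-7.5],"rot": [0,0,0]},{"translation": [1.0,0.04,-8.2],"rot": [0,0,0]},{"translation": [2.5,0.04,-8.5],"rot": [0,0,0]},{"translation": [4.5,0.04,-8.5],"rot": [0,0,0]}]}}

```text
clock: 11.32
eef_pos: [448.9, 31.5, 257.0]
tcp_rot: [-3.141, -0.0, 1.57]
contact_force: [1.1, 0.3, -1.0]
opening: 0.715
```

```bash
python3 go.py 449.2 127.8 260 1.5708
python3 - <<'E'
from rig import imaging
from h import *
for n in("scene",):
    f=imaging.grab_frame(n); np.savez(n+"3.npz",**f)
    cv2.imwrite("pics/%s7.png"%n,f["image"][200:320,300:440,::-1].repeat(5,0).repeat(5,1))
E
```

```text
t 11.32 pos [448.93  31.48 257.  ] rpy [-3.1413e+00 -1.0000e-04  1.5705e+00] F [ 1.1  0.3 -1. ] open 0.7149 q [0.07 0.3  2.12 0.   0.72 0.07]
trans cm [ 9.632  0.024 -0.299] rot [-0.0003 -0.0001 -0.0003]
```

View pics/scene7.png

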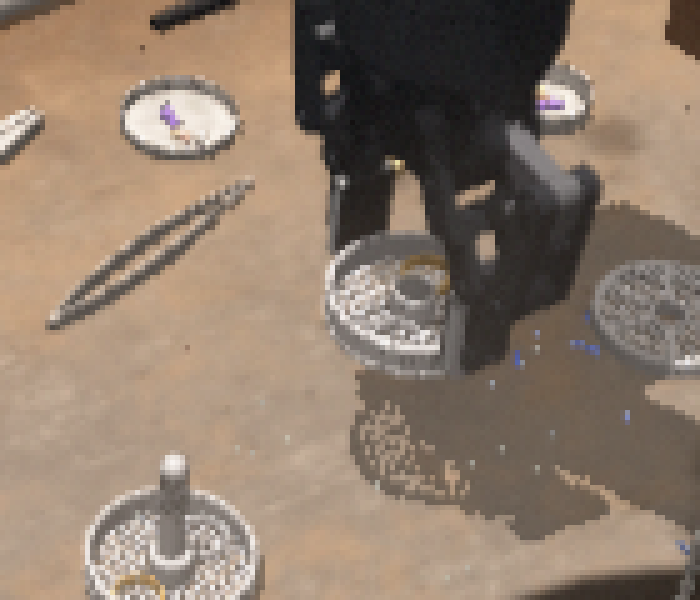

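Emit:
{"op": "step_arm", "data": {"deltas": [{"translation": [2,0,0],"rot": [0,0,0]},{"translation": [4,0,0],"rot": [0,0,0]},{"translation": [6,0,0],"rot": [0,0,0]},{"translation": [7.8,0.02,0],"rot": [0,0,0]},{"translation": [9.0,0.02,0],"rot": [0,0,0]},{"translation": [9.7,0.02,0],"rot": [0,0,0]},{"translation": [9.7,0.02,0],"rot": [0,0,0]},{"translation": [9.7,0.02,0],"rot": [0,0,0]}]}}

```text
clock: 12.38
eef_pos: [449.3, 127.1, 257.1]
tcp_rot: [-3.142, 0.0, 1.571]
contact_force: [0.8, 0.2, -0.8]
opening: 0.716
```

```bash
python3 go.py 449.2 127.8 260 1.5708
python3 - <<'E'
from rig import imaging
from h import *
for n in("scene",):
    f=imaging.grab_frame(n); np.savez(n+"4.npz",**f)
    cv2.imwrite("pics/%s8.png"%n,f["image"][230:340,270:400,::-1].repeat(6,0).repeat(6,1))
E
python3 go.py 449.2 127.8 260 1.5708
```

```text
t 12.38 pos [449.27 127.13 257.08] rpy [-3.1415e+00  1.0000e-04  1.5707e+00] F [ 0.8  0.2 -0.8] open 0.7155 q [ 0.27  0.32  2.09 -0.    0.73  0.27]
trans cm [ 0.067 -0.007 -0.292] rot [-0.0001  0.0001 -0.0001]
t 12.43 pos [449.27 127.05 257.1 ] rpy [-3.1415e+00  1.0000e-04  1.5705e+00] F [ 0.3 -0.4 -2. ] open 0.712 q [ 0.27  0.32  2.09 -0.    0.73  0.27]
trans cm [ 0.075 -0.007 -0.29 ] rot [-0.0001  0.0001 -0.0003]
```

View pics/scene8.png

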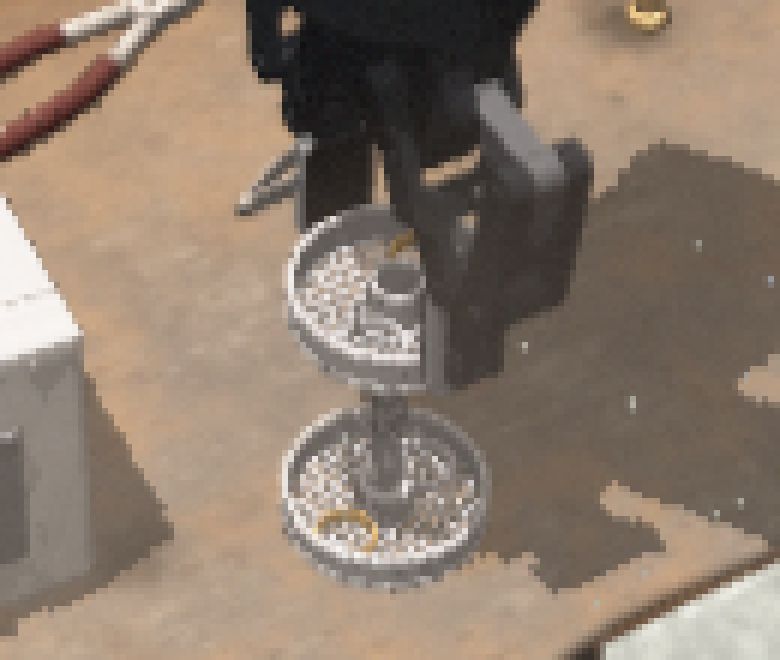

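Run:
```python
from h import *
im,K,W=load("scene4.npz")
for p in([449.3,127.05,98.4],[449.3,127.05,84.4],[449.2,127.8,14],[449.2,127.8,62]): print(p,((proj(p,K,W)-[270,230]+.5)*6).round(1))
c=im[255:300,310:350]; a=cv2.resize(c[:,:,::-1],None,fx=14,fy=14,interpolation=cv2.INTER_CUBIC)
for p in([449.3,127.05,98.4],[449.3,127.05,84.4]): cv2.circle(a,tuple(int(v) for v in (proj(p,K,W)-[310,255]+.5)*14),3,(0,0,255),-1)
cv2.imwrite("pics/hub.png",a)
```

```text
[449.3, 127.05, 98.4] [394.1 282. ]
[449.3, 127.05, 84.4] [392.6 317.2]
[449.2, 127.8, 14] [383.5 483.7]
[449.2, 127.8, 62] [388.2 373. ]
```

View pics/hub.png

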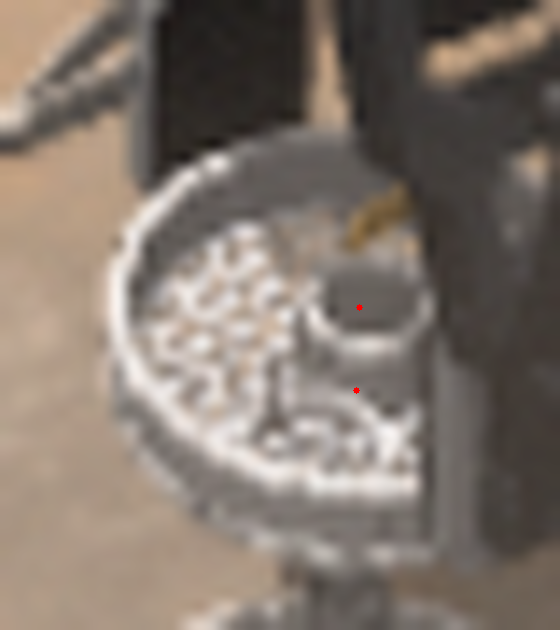

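Emit:
{"op": "step_arm", "data": {"deltas": [{"translation": [0.07,-0.01,0.5],"rot": [0,0,0]},{"translation": [0.07,-0.01,1.3],"rot": [0,0,0]},{"translation": [0.07,-0.01,1.9],"rot": [0,0,0]},{"translation": [0.07,-0.01,2.2],"rot": [0,0,0]},{"translation": [0.07,-0.01,2.6],"rot": [0,0,0]},{"translation": [0.07,-0.01,3.0],"rot": [0,0,0]}]}}

```text
clock: 13.18
eef_pos: [449.3, 128.2, 226.9]
tcp_rot: [3.141, -0.0, 1.571]
contact_force: [0.3, 0.1, -1.1]
opening: 0.712
```

```bash
python3 go.py 449.2 127.8 187 1.5708
```

```text
t 13.18 pos [449.28 128.18 226.93] rpy [ 3.1413e+00 -1.0000e-04  1.5709e+00] F [ 0.3  0.1 -1.1] open 0.7121 q [0.27 0.38 2.1  0.   0.66 0.27]
trans cm [-0.038 -0.009  3.993] rot [ 0.0003 -0.0001  0.0001]
```

Emit:
{"op": "step_arm", "data": {"deltas": [{"translation": [-0.03,-0.01,0.6],"rot": [0,0,0]},{"translation": [-0.03,-0.01,1.3],"rot": [0,0,0]},{"translation": [-0.03,-0.01,2.0],"rot": [0,0,0]},{"translation": [-0.03,-0.01,2.7],"rot": [0,0,0]},{"translation": [-0.03,-0.01,3.3],"rot": [0,0,0]},{"translation": [-0.03,-0.01,3.7],"rot": [0,0,0]},{"translation": [-0.03,-0.01,3.7],"rot": [0,0,0]}]}}

```text
clock: 14.05
eef_pos: [449.0, 127.8, 189.9]
tcp_rot: [-3.141, 0.0, 1.571]
contact_force: [-0.4, -0.3, -0.5]
opening: 0.713
```

```bash
python3 go.py 449.2 127.8 187 1.5708
python3 - <<'E'
from rig import imaging
from h import *
for n in("scene",):
    f=imaging.grab_frame(n); np.savez(n+"5.npz",**f)
    cv2.imwrite("pics/%s9.png"%n,f["image"][230:340,270:400,::-1].repeat(6,0).repeat(6,1))
E
```

```text
t 14.05 pos [449.04 127.79 189.86] rpy [-3.1412e+00  1.0000e-04  1.5709e+00] F [-0.4 -0.3 -0.5] open 0.7127 q [ 0.27  0.45  2.12 -0.    0.58  0.27]
trans cm [0.001 0.016 0.286] rot [-0.0004  0.0001  0.0001]
```

View pics/scene9.png

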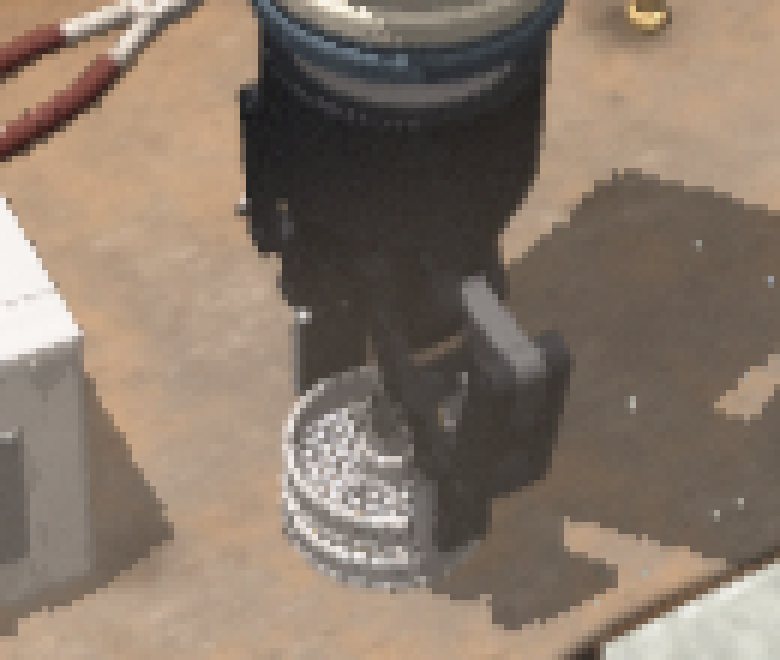

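Emit:
{"op": "step_arm", "data": {"deltas": [{"translation": [0,0.01,0.15],"rot": [0,0,0]},{"translation": [0,0.01,0.25],"rot": [0,0,0]},{"translation": [0,0.01,0.3],"rot": [0,0,0]},{"translation": [0,0.01,0.3],"rot": [0,0,0]}]}}

```text
clock: 14.6
eef_pos: [449.2, 127.8, 187.1]
tcp_rot: [3.141, -0.0, 1.571]
contact_force: [-0.1, -0.2, -2.0]
opening: 0.713
```

Emit:
{"op": "step_arm", "data": {"deltas": [{"translation": [0,0,0.05],"rot": [0,0,0]},{"translation": [0,0,0.05],"rot": [0,0,0]}]}}

```text
clock: 14.85
eef_pos: [449.3, 127.8, 186.8]
tcp_rot: [3.141, -0.0, 1.571]
contact_force: [-1.6, -1.4, 3.5]
opening: 0.713
```

Emit:
{"op": "step_arm", "data": {"deltas": [{"translation": [0,0,0],"rot": [0,0,0]},{"translation": [0,0,0],"rot": [0,0,0]},{"translation": [0,0,0],"rot": [0,0,0]},{"translation": [0,0,-1.5],"rot": [0,0,0]},{"translation": [0,0,-4],"rot": [0,0,0]},{"translation": [0,0,-7],"rot": [0,0,0]}], "grip": 40}}

```text
clock: 15.6
eef_pos: [449.1, 127.8, 258.0]
tcp_rot: [-3.141, 0.0, 1.571]
contact_force: [1.0, -0.1, 1.0]
opening: 0.842
```

```bash
python3 go.py 463.6 -115.5 260 1.5708
python3 - <<'E'
from rig import imaging
from h import *
for n in("scene",):
    f=imaging.grab_frame(n); np.savez(n+"6.npz",**f)
    cv2.imwrite("pics/%s10.png"%n,f["image"][230:340,270:400,::-1].repeat(6,0).repeat(6,1))
E
```

```text
t 15.6 pos [449.06 127.78 257.96] rpy [-3.1413e+00  1.0000e-04  1.5709e+00] F [ 1.  -0.1  1. ] open 0.8419 q [ 0.27  0.32  2.09 -0.    0.74  0.27]
trans cm [-24.329   1.452  -0.202] rot [-0.0003  0.0001  0.0001]
```

View pics/scene10.png

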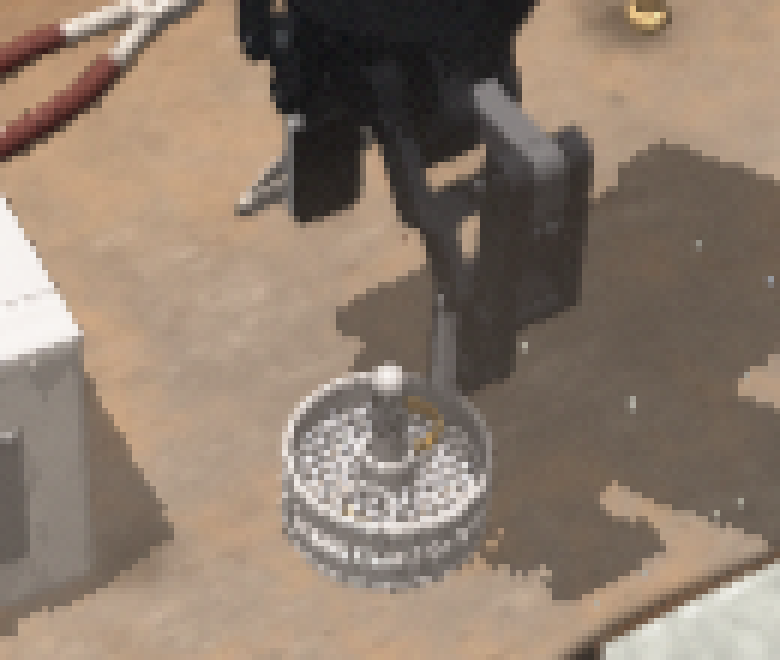

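Emit:
{"op": "step_arm", "data": {"deltas": [{"translation": [-3,0,0],"rot": [0,0,0]},{"translation": [-8,0.4,0],"rot": [0,0,0]},{"translation": [-13,0.8,0],"rot": [0,0,0]},{"translation": [-18,1.2,0],"rot": [0,0,0]},{"translation": [-22,1.45,0],"rot": [0,0,0]},{"translation": [-24,1.45,0.5],"rot": [0,0,0]},{"translation": [-24.33,1.45,2],"rot": [0,0,0]},{"translation": [-24.33,1.45,4],"rot": [0,0,0]}]}}

```text
clock: 16.65
eef_pos: [463.8, -115.3, 216.4]
tcp_rot: [3.14, 0.0, 1.57]
contact_force: [0.1, 0.7, -0.6]
opening: 0.841
```

Emit:
{"op": "step_arm", "data": {"deltas": [{"translation": [0,0,1],"rot": [0,0,0]},{"translation": [0,0,2],"rot": [0,0,0]},{"translation": [0,0,2.6],"rot": [0,0,0]},{"translation": [0,0,2.6],"rot": [0,0,0]},{"translation": [0,0,2.6],"rot": [0,0,0]}]}}

```text
clock: 17.27
eef_pos: [463.9, -115.5, 190.9]
tcp_rot: [3.141, 0.0, 1.571]
contact_force: [-0.1, 0.4, -1.3]
opening: 0.842
```

```bash
python3 go.py 463.4 -115.5 170.5 1.5708
python3 - <<'E'
from rig import imaging
from h import *
for n in("scene",):
    f=imaging.grab_frame(n); np.savez(n+"7.npz",**f)
    cv2.imwrite("pics/%s11.png"%n,f["image"][200:310,370:500,::-1].repeat(6,0).repeat(6,1))
E
```

```text
t 17.27 pos [ 463.9  -115.47  190.91] rpy [3.1411e+00 1.0000e-04 1.5710e+00] F [-0.1  0.4 -1.3] open 0.8417 q [-0.25  0.46  2.09  0.    0.59 -0.25]
trans cm [-0.003 -0.051  2.041] rot [0.0005 0.0001 0.0002]
```

View pics/scene11.png

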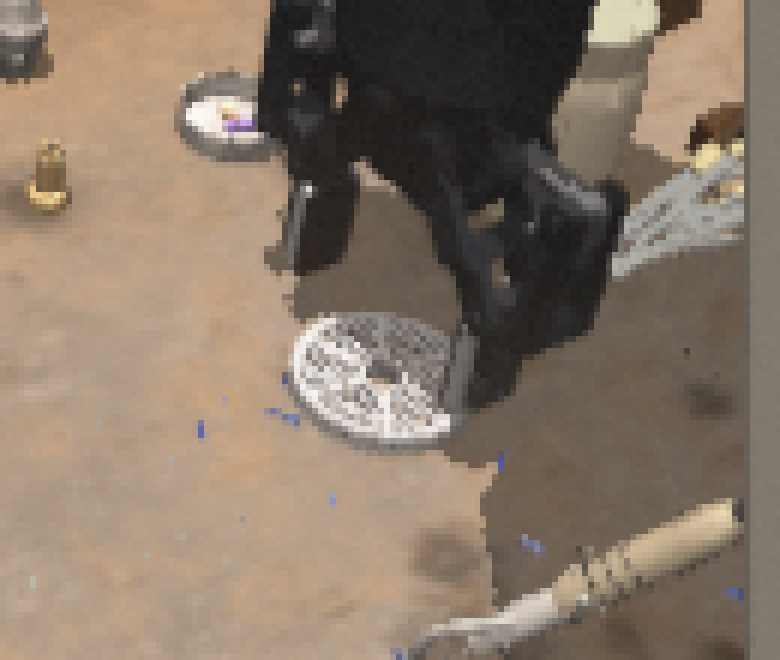

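Emit:
{"op": "step_arm", "data": {"deltas": [{"translation": [0,-0.04,1],"rot": [0,0,0]},{"translation": [0,-0.04,1.7],"rot": [0,0,0]},{"translation": [0,-0.04,2.0],"rot": [0,0,0]},{"translation": [0,-0.04,2.05],"rot": [0,0,0]},{"translation": [0,-0.04,2.05],"rot": [0,0,0]}]}}

```text
clock: 17.95
eef_pos: [463.4, -115.5, 170.1]
tcp_rot: [3.142, -0.0, 1.571]
contact_force: [0.1, -0.3, 0.2]
opening: 0.842
```

Emit:
{"op": "step_arm", "data": {"deltas": [{"translation": [0,0,0],"rot": [0,0,0]},{"translation": [0,0,0],"rot": [0,0,0]},{"translation": [0,0,0],"rot": [0,0,0]},{"translation": [0,0,0],"rot": [0,0,0]}], "grip": 100}}

```text
clock: 18.45
eef_pos: [463.4, -115.5, 170.8]
tcp_rot: [3.141, 0.0, 1.571]
contact_force: [-2.4, 0.3, 10.0]
opening: 0.703
```

```bash
python3 go.py 463.4 -115.5 170.5 1.5708
python3 - <<'E'
from rig import imaging
from h import *
for n in("scene",):
    f=imaging.grab_frame(n); np.savez(n+"8.npz",**f)
    cv2.imwrite("pics/%s12.png"%n,f["image"][200:310,370:500,::-1].repeat(6,0).repeat(6,1))
E
```

```text
t 18.45 pos [ 463.45 -115.49  170.83] rpy [3.1411e+00 1.0000e-04 1.5711e+00] F [-2.4  0.3 10. ] open 0.703 q [-0.25  0.5   2.1  -0.    0.54 -0.25]
trans cm [-0.001 -0.005  0.033] rot [0.0005 0.0001 0.0003]
```

View pics/scene12.png

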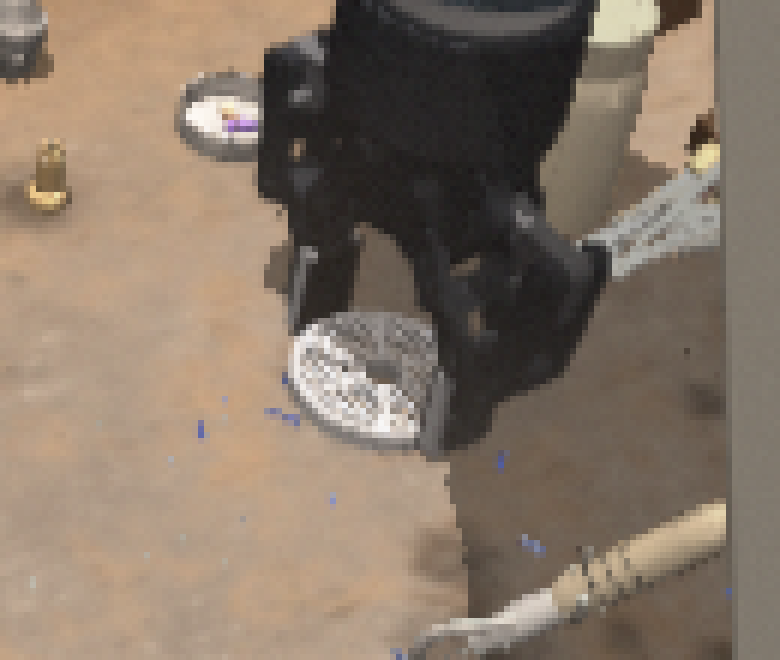

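Emit:
{"op": "step_arm", "data": {"deltas": [{"translation": [0,0,-0.5],"rot": [0,0,0]},{"translation": [0,0,-2],"rot": [0,0,0]},{"translation": [0,0,-4.5],"rot": [0,0,0]},{"translation": [0,0,-7],"rot": [0,0,0]},{"translation": [0.5,0,-8.5],"rot": [0,0,0]},{"translation": [2.5,-0.1,-8.8],"rot": [0,0,0]},{"translation": [5.5,-0.3,-8.8],"rot": [0,0,0]},{"translation": [9,-0.5,-8.8],"rot": [0,0,0]}]}}

```text
clock: 19.5
eef_pos: [458.1, -24.6, 258.6]
tcp_rot: [3.141, -0.0, 1.57]
contact_force: [0.9, 0.5, 0.2]
opening: 0.703
```

Emit:
{"op": "step_arm", "data": {"deltas": [{"translation": [4,-0.3,0],"rot": [0,0,0]},{"translation": [8,-0.6,0],"rot": [0,0,0]},{"translation": [11.5,-0.9,0],"rot": [0,0,0]},{"translation": [14,-0.93,0],"rot": [0,0,0]},{"translation": [15.2,-0.93,0],"rot": [0,0,0]},{"translation": [15.3,-0.93,0],"rot": [0,0,0]},{"translation": [15.3,-0.93,0],"rot": [0,0,0]}]}}

```text
clock: 20.38
eef_pos: [448.9, 127.0, 258.1]
tcp_rot: [-3.141, 0.0, 1.571]
contact_force: [0.1, 0.7, -0.8]
opening: 0.702
```

```bash
python3 - <<'E'
from rig import imaging
from h import *
for n in("scene",):
    f=imaging.grab_frame(n); np.savez(n+"9.npz",**f)
    cv2.imwrite("pics/%s13.png"%n,f["image"][230:340,270:400,::-1].repeat(6,0).repeat(6,1))
E
python3 go.py 449.2 127.8 230 1.5708
```

```text
t 20.43 pos [448.96 126.84 258.11] rpy [-3.1414e+00  2.0000e-04  1.5702e+00] F [-0.6 -0.  -0.5] open 0.7075 q [ 0.27  0.32  2.09 -0.    0.74  0.27]
trans cm [0.097 0.024 2.811] rot [-0.0002  0.0002 -0.0006]
```

View pics/scene13.png

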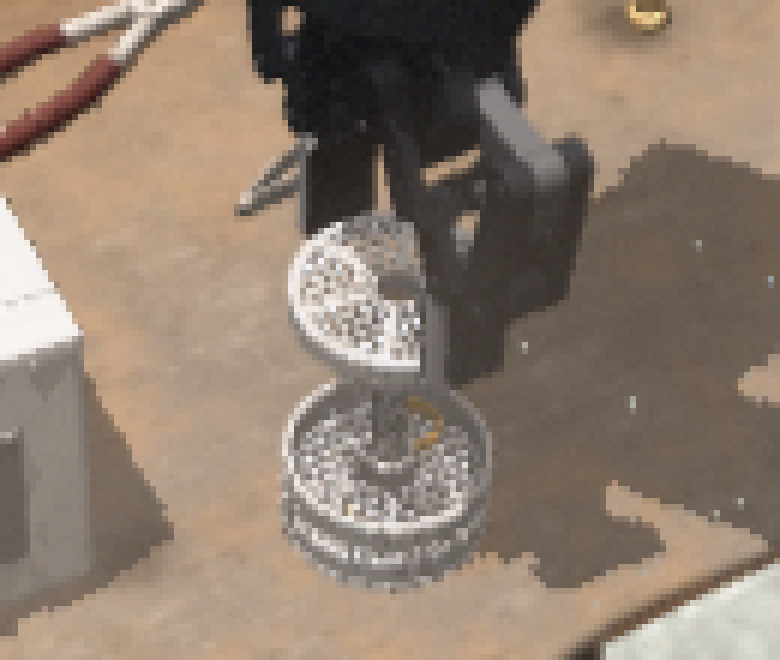

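Emit:
{"op": "step_arm", "data": {"deltas": [{"translation": [0.09,0.02,0.5],"rot": [0,0,0]},{"translation": [0.09,0.02,1.2],"rot": [0,0,0]},{"translation": [0.09,0.02,1.8],"rot": [0,0,0]},{"translation": [0.09,0.02,2.0],"rot": [0,0,0]},{"translation": [0.09,0.02,2.0],"rot": [0,0,0]}]}}

```text
clock: 21.05
eef_pos: [449.2, 128.4, 237.9]
tcp_rot: [-3.141, 0.0, 1.571]
contact_force: [0.4, -0.5, -0.4]
opening: 0.697
```

```bash
python3 go.py 449.2 127.8 199 1.5708
```

```text
t 21.05 pos [449.18 128.39 237.89] rpy [-3.1412e+00  1.0000e-04  1.5709e+00] F [ 0.4 -0.5 -0.4] open 0.6975 q [ 0.28  0.36  2.1  -0.    0.69  0.28]
trans cm [-0.058  0.004  3.889] rot [-0.0004  0.0001  0.0001]
```

Emit:
{"op": "step_arm", "data": {"deltas": [{"translation": [-0.05,0,0.4],"rot": [0,0,0]},{"translation": [-0.05,0,0.9],"rot": [0,0,0]},{"translation": [-0.05,0,1.5],"rot": [0,0,0]},{"translation": [-0.05,0,2.2],"rot": [0,0,0]},{"translation": [-0.05,0,2.9],"rot": [0,0,0]},{"translation": [-0.05,0,3.4],"rot": [0,0,0]},{"translation": [-0.05,0,3.6],"rot": [0,0,0]},{"translation": [-0.05,0,3.6],"rot": [0,0,0]}]}}

```text
clock: 22.05
eef_pos: [449.2, 127.9, 202.0]
tcp_rot: [-3.142, 0.0, 1.571]
contact_force: [0.3, 0.5, -0.4]
opening: 0.697
```

```bash
python3 - <<'E'
from rig import imaging
from h import *
for n in("scene",):
    f=imaging.grab_frame(n)
    cv2.imwrite("pics/%s14.png"%n,f["image"][230:340,270:400,::-1].repeat(6,0).repeat(6,1))
E
python3 go.py 449.2 127.8 199 1.5708
```

```text
t 22.1 pos [449.28 127.94 202.19] rpy [ 3.1414 -0.      1.5709] F [ 0.1 -1.1 -0.7] open 0.6997 q [ 0.27  0.43  2.11 -0.    0.6   0.27]
trans cm [-0.014 -0.009  0.319] rot [ 0.0002 -0.      0.0001]
```

View pics/scene14.png

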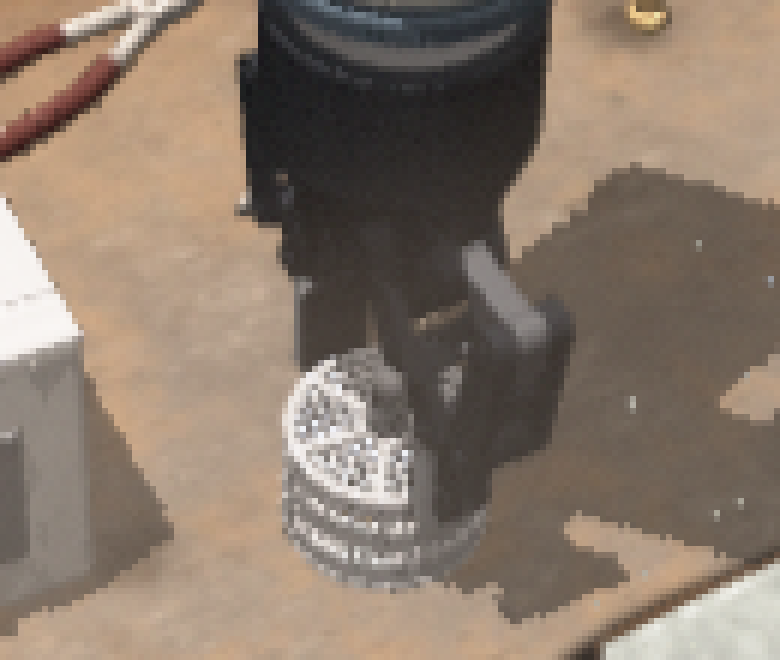

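Spindle is through the cover. I'll lower it the last 3 mm, then release.

Emit:
{"op": "step_arm", "data": {"deltas": [{"translation": [-0.01,0,0.15],"rot": [0,0,0]},{"translation": [-0.01,0,0.25],"rot": [0,0,0]},{"translation": [-0.01,0,0.32],"rot": [0,0,0]},{"translation": [-0.01,0,0.35],"rot": [0,0,0]},{"translation": [-0.01,0,0.35],"rot": [0,0,0]}]}}

```text
clock: 22.72
eef_pos: [449.3, 127.8, 198.8]
tcp_rot: [3.141, -0.0, 1.571]
contact_force: [-1.1, -1.1, 4.5]
opening: 0.705
```

```bash
python3 go.py 449.2 127.8 199 1.5708
```

```text
t 22.73 pos [449.29 127.85 198.84] rpy [ 3.1413e+00 -1.0000e-04  1.5709e+00] F [-1.1 -1.1  4.5] open 0.7045 q [ 0.27  0.43  2.11 -0.    0.6   0.27]
trans cm [-0.005 -0.009 -0.016] rot [ 0.0003 -0.0001  0.0001]
```

Emit:
{"op": "step_arm", "data": {"deltas": [{"translation": [0,0,0],"rot": [0,0,0]},{"translation": [0,0,0],"rot": [0,0,0]},{"translation": [0,0,0],"rot": [0,0,0]},{"translation": [0,0,-0.7],"rot": [0,0,0]},{"translation": [0,0,-1.43],"rot": [0,0,0]},{"translation": [0,0,-1.43],"rot": [0,0,0]},{"translation": [0,0,-1.43],"rot": [0,0,0]}], "grip": 40}}

```text
clock: 23.6
eef_pos: [449.3, 127.8, 213.1]
tcp_rot: [3.141, -0.0, 1.571]
contact_force: [-0.3, 0.1, 0.7]
opening: 0.844
```

```bash
python3 - <<'E'
from rig import imaging
from h import *
for n in("scene",):
    f=imaging.grab_frame(n); np.savez("sceneA.npz",**f)
    cv2.imwrite("pics/%s15.png"%n,f["image"][230:340,270:400,::-1].repeat(6,0).repeat(6,1))
E
python3 go.py 449.2 127.8 213 1.5708
```

```text
t 23.65 pos [449.19 127.81 212.96] rpy [ 3.1414 -0.      1.5709] F [0.1 0.9 0.1] open 0.8433 q [ 0.27  0.4   2.11 -0.    0.63  0.27]
trans cm [-0.001  0.001 -0.004] rot [ 0.0002 -0.      0.0001]
```

View pics/scene15.png

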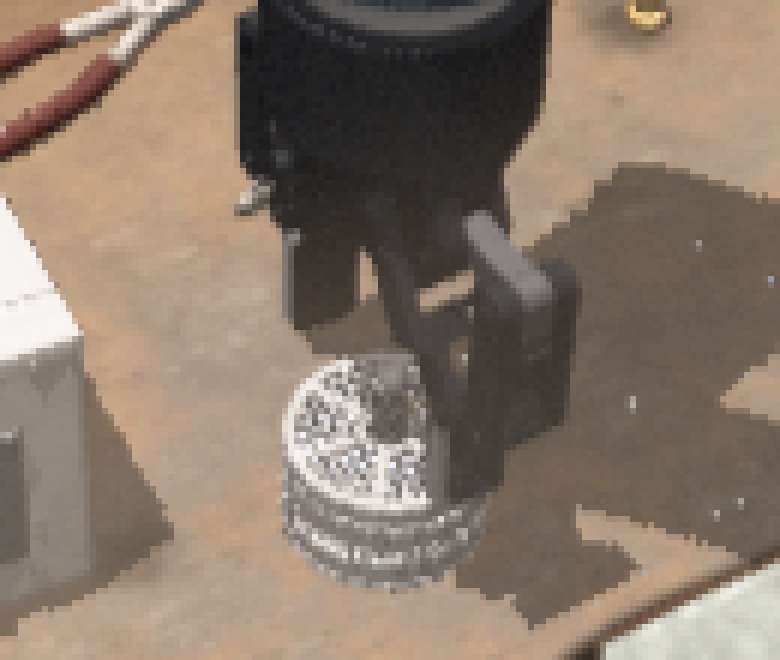

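Emit:
{"op": "step_arm", "data": {"deltas": [{"translation": [0,0,0],"rot": [0,0,0]},{"translation": [0,0,0],"rot": [0,0,0]},{"translation": [0,0,0],"rot": [0,0,0]},{"translation": [0,0,0],"rot": [0,0,0]}], "grip": 205, "squeeze": 20}}

```text
clock: 24.15
eef_pos: [449.2, 127.8, 212.9]
tcp_rot: [3.142, 0.0, 1.571]
contact_force: [0.1, 0.3, 0.8]
opening: 0.194
```

```bash
python3 - <<'E'
from rig import imaging
from h import *
for n in("scene",):
    f=imaging.grab_frame(n); np.savez("sceneA.npz",**f)
    cv2.imwrite("pics/%s16.png"%n,cv2.resize(f["image"][270:330,310:360,::-1],None,fx=10,fy=10,interpolation=cv2.INTER_NEAREST))
E
python3 go.py 449.2 127.8 213 1.5708
```

```text
t 24.2 pos [449.24 127.83 212.9 ] rpy [ 3.1415 -0.      1.5709] F [ 0.8 -0.1 -0.2] open 0.1967 q [ 0.27  0.4   2.11 -0.    0.63  0.27]
trans cm [-0.003 -0.004 -0.01 ] rot [ 0.0001 -0.      0.0001]
```

View pics/scene16.png

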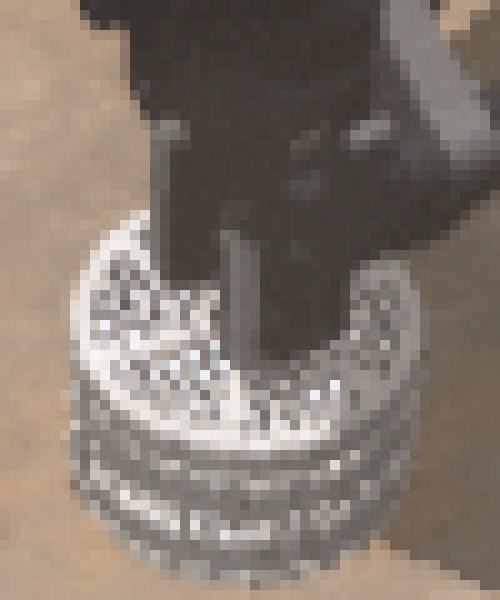

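Emit:
{"op": "step_arm", "data": {"deltas": [{"translation": [0,0,0],"rot": [0,0,0]},{"translation": [0,0,0],"rot": [0,0,0]},{"translation": [0,0,0],"rot": [0,0,0]}], "grip": 255, "squeeze": 30}}

```text
clock: 24.58
eef_pos: [449.2, 127.8, 213.0]
tcp_rot: [3.141, -0.0, 1.571]
contact_force: [-0.8, -0.3, 2.5]
opening: 0.1
```

Emit:
{"op": "step_arm", "data": {"deltas": [{"translation": [0,0,0],"rot": [0,0,0]},{"translation": [0,0,0],"rot": [0,0,0]},{"translation": [0,0,0],"rot": [0,0,0]}], "squeeze": 80}}

```text
clock: 24.95
eef_pos: [449.2, 127.8, 213.1]
tcp_rot: [3.141, -0.0, 1.571]
contact_force: [-1.8, -0.0, 5.2]
opening: 0.079
```

```bash
python3 go.py 449.2 127.8 213 1.5708
```

```text
t 24.95 pos [449.23 127.83 213.13] rpy [ 3.1414 -0.      1.5709] F [-1.8 -0.   5.2] open 0.0789 q [ 0.27  0.4   2.11 -0.    0.63  0.27]
trans cm [-0.003 -0.003  0.013] rot [ 0.0002 -0.      0.0001]
```

Emit:
{"op": "step_arm", "data": {"deltas": [{"translation": [0,0,-0.2],"rot": [0,0,0]},{"translation": [0,0,-0.6],"rot": [0,0,0]},{"translation": [0,0,-1.4],"rot": [0,0,0]},{"translation": [0,0,-2.4],"rot": [0,0,0]},{"translation": [0,0,-3.4],"rot": [0,0,0]},{"translation": [0,0,-4.1],"rot": [0,0,0]},{"translation": [0,0,-4.4],"rot": [0,0,0]},{"translation": [0,0,-4.4],"rot": [0,0,0]}]}}

```text
clock: 25.95
eef_pos: [449.2, 127.8, 257.1]
tcp_rot: [3.141, -0.0, 1.571]
contact_force: [0.2, 0.7, -2.7]
opening: 0.079
```

```bash
python3 - <<'E'
from rig import imaging
from h import *
for n in("scene",):
    f=imaging.grab_frame(n); np.savez("sceneB.npz",**f)
    cv2.imwrite("pics/%s17.png"%n,f["image"][220:340,270:400,::-1].repeat(5,0).repeat(5,1))
E
python3 go.py 535.5 290 374.5 1.5708
```

```text
t 26.0 pos [449.14 127.81 256.88] rpy [ 3.1416 -0.      1.5709] F [ 0.5 -0.4 -4.2] open 0.0767 q [ 0.27  0.32  2.09 -0.    0.73  0.27]
trans cm [ 16.219   8.637 -11.761] rot [ 0.     -0.      0.0001]
```

View pics/scene17.png

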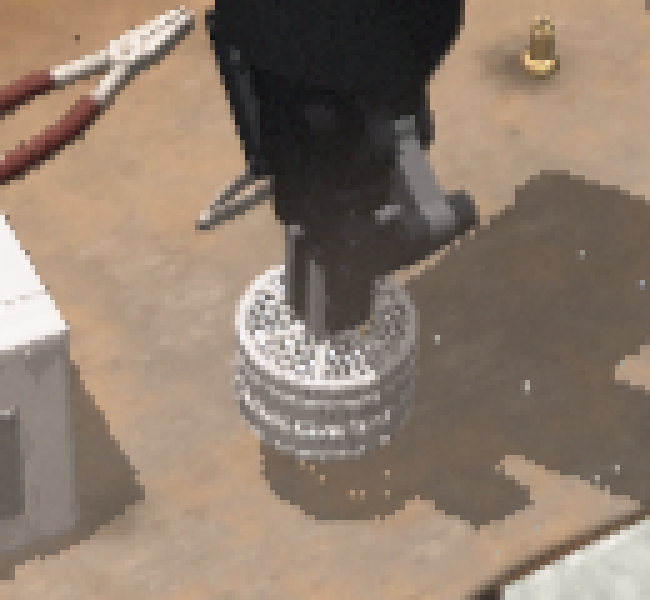

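Emit:
{"op": "step_arm", "data": {"deltas": [{"translation": [0,0,-0.5],"rot": [0,0,0]},{"translation": [0,0,-1.8],"rot": [0,0,0]},{"translation": [0,0,-3.8],"rot": [0,0,0]},{"translation": [0,0,-6.2],"rot": [0,0,0]},{"translation": [0,0,-8.6],"rot": [0,0,0]},{"translation": [0.2,0.1,-10.5],"rot": [0,0,0]},{"translation": [0.8,0.4,-11.5],"rot": [0,0,0]},{"translation": [1.9,1.0,-11.75],"rot": [0,0,0]}]}}

```text
clock: 27.0
eef_pos: [459.5, 147.2, 375.2]
tcp_rot: [3.14, -0.0, 1.57]
contact_force: [0.1, 0.9, -3.4]
opening: 0.075
```

Emit:
{"op": "step_arm", "data": {"deltas": [{"translation": [1.6,0.85,0],"rot": [0,0,0]},{"translation": [3.6,1.9,0],"rot": [0,0,0]},{"translation": [5.8,3.1,0],"rot": [0,0,0]},{"translation": [8.0,4.3,0],"rot": [0,0,0]},{"translation": [10.0,5.3,0],"rot": [0,0,0]},{"translation": [11.8,6.3,0],"rot": [0,0,0]},{"translation": [13.2,7.0,0],"rot": [0,0,0]},{"translation": [14.0,7.45,0],"rot": [0,0,0]}]}}

```text
clock: 28.0
eef_pos: [534.0, 287.6, 374.3]
tcp_rot: [-3.141, 0.0, 1.571]
contact_force: [-0.0, -0.4, -2.9]
opening: 0.08
```

Emit:
{"op": "step_arm", "data": {"deltas": [{"translation": [0.25,0.12,0],"rot": [0,0,0]},{"translation": [0.3,0.15,0],"rot": [0,0,0]},{"translation": [0.3,0.15,0],"rot": [0,0,0]},{"translation": [0.3,0.15,0],"rot": [0,0,0]}]}}

```text
clock: 28.5
eef_pos: [535.1, 289.5, 374.5]
tcp_rot: [3.142, 0.0, 1.571]
contact_force: [-0.4, -0.4, -4.2]
opening: 0.074
```

```bash
python3 go.py 535.5 290 374.1 1.5708;  python3 - <<'E'
from rig import imaging
from h import *
for n in("scene","top"):
    f=imaging.grab_frame(n); np.savez(n+"C.npz",**f)
    c=f["image"][180:380,130:330] if n=="scene" else f["image"][170:300,150:310]
    cv2.imwrite("pics/%s18.png"%n,c[:,:,::-1].repeat(3,0).repeat(3,1))
E
python3 go.py 535.5 290 374.1 1.5708
```

```text
t 28.5 pos [535.08 289.46 374.54] rpy [3.1415e+00 1.0000e-04 1.5705e+00] F [-0.4 -0.4 -4.2] open 0.0739 q [ 0.49  0.36  1.7  -0.    1.09  0.49]
trans cm [0.054 0.042 0.044] rot [ 0.0001  0.0001 -0.0003]
t 28.6 pos [535.15 289.58 374.54] rpy [ 3.1414e+00 -1.0000e-04  1.5706e+00] F [ 0.5  0.1 -1.9] open 0.0779 q [ 0.49  0.36  1.7  -0.    1.09  0.49]
trans cm [0.042 0.035 0.044] rot [ 0.0002 -0.0001 -0.0002]
```

View pics/scene18.png

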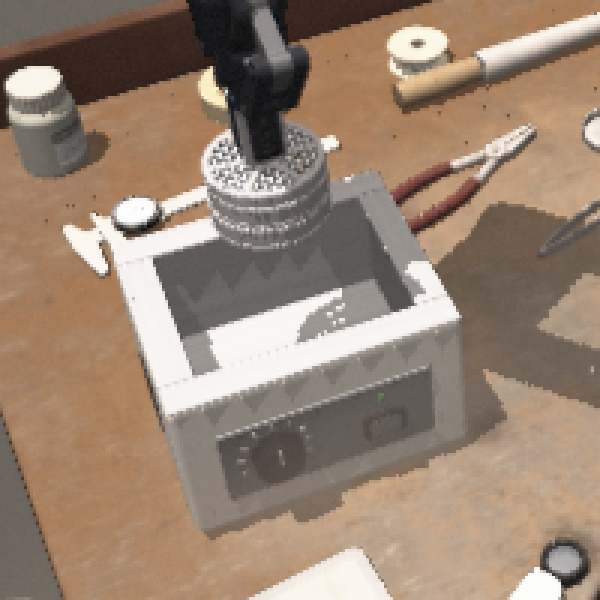

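View pics/top18.png

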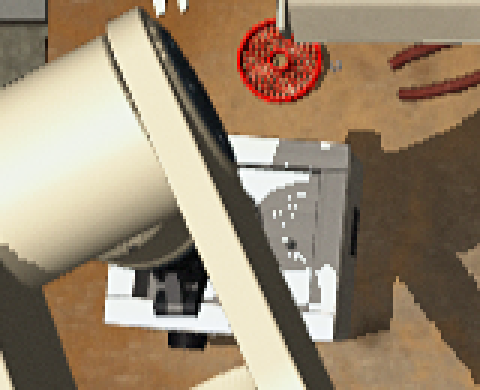

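Emit:
{"op": "step_arm", "data": {"deltas": [{"translation": [0.04,0.03,0.04],"rot": [0,0,0]},{"translation": [0.04,0.03,0.04],"rot": [0,0,0]},{"translation": [0.04,0.03,0.04],"rot": [0,0,0]},{"translation": [0.04,0.03,0.04],"rot": [0,0,0]}]}}

```text
clock: 29.1
eef_pos: [535.5, 290.2, 374.0]
tcp_rot: [3.142, 0.0, 1.571]
contact_force: [0.3, 0.5, -3.0]
opening: 0.077
```

Run:
```python
from rig import imaging,readout
from h import *
f=imaging.grab_frame("scene"); np.savez("sceneD.npz",**f)
im,K,W=load("sceneD.npz")
o=(180,200);s=7
a=cv2.resize(im[200:285,180:260][:,:,::-1],None,fx=s,fy=s,interpolation=cv2.INTER_NEAREST)
t=np.linspace(0,2*np.pi,60)
for z,c in((0,(0,0,255)),(28,(0,255,0)),(36,(255,0,0))):
    P=[proj([535.5+31*np.cos(q),290+31*np.sin(q),161+z],K,W) for q in t]
    cv2.polylines(a,[np.int32((np.array(P)-o+.5)*s)],True,c)
cv2.imwrite("pics/fin.png",a)
st=readout.sense();print(st["eef_pos"],st["tcp_rot"],st["qvel"].round(4),st["clock"])
```

```text
[535.48896403 290.2375773  374.04650419] [ 3.14151731e+00 -3.11394739e-05  1.57089008e+00] [-0.0005 -0.0009 -0.0001 -0.0012  0.0003  0.0083] 29.15
```

View pics/fin.png

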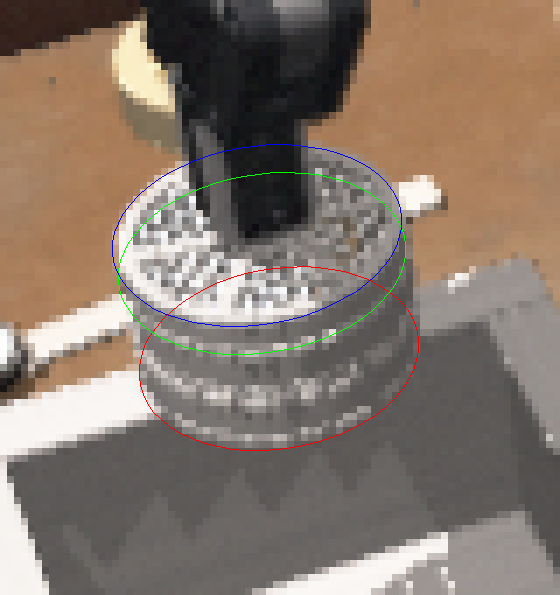

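The predicted rings for the underside, cover bottom and cover top (z 161, 189 and 197) line up with the picture. The stack is level, still and at the right height, so I'm handing the job in.

```bash
python3 -c "
from rig import ticket; print(ticket.sign_off())"
```

```text
the job is handed in; nothing more can be done
None
```

The stack is assembled and the arm is holding it level and still over the middle of the bath's tank. I handed the job in at about 29 s of the 64 s allowed. I set the loose basket on the carrier's basket, put the cover on top, took the spindle by its bare ribbed top at 80 N, lifted and moved over the tank.

**Final checks:**
- **Position:** the tool stood at (535.5, 290.2), and I measured the tank's mouth centre at (535.5, 290).
- **Height and level:** from the tool height the underside is at about z = 161, 50 mm above the rim. The tool's tilt is under 0.2 mrad, and circles projected at the expected heights line up with the picture.
- **Seating:** basket and cover each met light contact (3.5 N and 4.5 N) at the expected height and looked flat in the camera.
- **Forces:** the largest wrist reading I saw was about 13 N, while closing on the basket.

**What is less certain:**
- **Rings:** I could not see all four clearly; one gold ring showed in each basket before the cover went on. I saw nothing fall, but I cannot confirm all four from the last images.
- **Bath measurement:** one bath corner in the scene view was a bad pick, so the tank centre rests mainly on the top view, where the other three scene corners agree within about 2 mm. The bath's 160 mm side measured 157 mm in the top view.
- **Camera offset:** the scene camera showed a steady sideways shift of about 0.6 pixel (roughly 1 mm), which I put down to calibration.

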